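Find the heavy side of a wind spinner and hold it down

ROBOT

A 6-joint arm with a two-finger parallel gripper is mounted at the origin on the work surface. World frame = base frame: x ahead of the robot, y to its left, z up, the work surface at z = 0. Lengths are in m, angles in degrees, forces in N, time in s.
With the tool pointing down it reaches from about 0.25 to 0.725 m from the base axis. Payload 9.7 kg.
Tool frame: the origin (TCP) lies midway between the tips of the shut fingers; the grasp point (between the pads) lies 19 mm behind it; z points along the fingers, y is the line along which they close (so a half turn about z gives the same grasp; the last joint's range is limited). The gripper opens to 85 mm and grips with 20 to 120 N. Pads are 22 mm wide; open, the fingers measure 114 mm over their backs; the gripper's body (76 mm by 85 mm) begins 54 mm behind the grasp point. The pads swing forward as they close: fully open they stand 13 mm farther back than shut.
Start: joints at [67.953, 4.979, 10.078, 95.1, 0, 90], TCP at [0.206, 0.51, 0.231] pointing down, gripper open.
Joint ranges: [-179.16, 179.16], [-48.56, 103.87], [-65.8, 70.77], [-126.05, 130.52], [-82.76, 87.17], [-180, 180]. Speed limits (degrees/s): [127.2, 127.2, 147.25, 180, 180, 180].

INTERFACE

Orientations are given as [roll, pitch, yaw] about the fixed x, y, z axes, in that order (R = Rz(yaw) Ry(pitch) Rx(roll)).
In Python, from workcell import bot gives the robot as it stands. The module is installed in compiled form; this text tells all that it offers.
- The arm moves only by the tool send_rows, never from a script. Its argument "moves" is one flat list of numbers, 7 for each row, row after row: the shift along the world's x, y, z normalised to -1 to 1, where 1 is 0.025 m, then the turn, a rotation vector about the world's x, y, z normalised to -1 to 1, where 1 is 0.15 rad, then the closure, from -1 (fully open) to 1 (shut), so that 0 is half open. A call has 1 to 8 rows; each row shifts and turns the commanded pose from where the row before left it; what a row does not reach is not made up. A row lasts 1/8 s, in which the tool goes at most 62.5 mm and 10.7 degrees, less where a joint would pass 70% of its speed; a pose out of reach is approached as far as the arm can. A call with a number of a shift or a turn outside -1 to 1 is refused whole. A call with a gripper value outside its range is refused whole. The fingers move at their own pace and stop on an object; "squeeze" is the grip in N (left out, the last holds). Time passes only in rows, so rows that do not move let the fingers close. It gives the time, the measured TCP pose, the force, the opening and the grip force at its end, in the units of the state.
- bot.get_obs(): the state, without advancing time (a new reading comes with each control period).
- bot.camera(name): name is "scene" or "top"; returns a dict with "color" (480x640x3 uint8, red, green, blue), "camera_matrix" (3x3 intrinsics, pixels), "R" (3x3) and "t" (3): a world point X has camera coordinates R X + t. Camera axes: x right, y down, z forward; pixel columns grow to the right and rows downward; lengths in m; the calibration is good to about 2 mm. A picture is of the moment at which its call begins. There is no depth.
- bot.job_done(): hands the job in; it is judged then, once.
Trained networks look in the newest picture that a camera, given by its name, has taken for a name from the list of things; names that differ only in an ending like _2 or _b are one class to them, and where a whole thing is asked for, a point or a joint stands for the part that bears it (a point fixed in the world has none). Each returns a list of dicts, best first, with "p" (0 to 1); they miss things now and then, are a little off and sometimes report something else, mostly with a low value. They report only what shows in the picture. A call takes as long as a camera call.
- bot.boxes_of(camera, query): "extent" ([left, top, right, bottom] in pixels, round what is visible of it).
- bot.trace(camera, query): "region" (480x640 bool, what is visible of it) and "extent" ([left, top, right, bottom] in pixels, round what is visible of it).
- bot.landmark_of(camera, query): "pixel" ([column, row] in pixels: a listed point, or the origin of a listed thing).
The state is a dict: "time": time; "q": joint angles; "qd": joint speeds; "joint_efforts": joint torques, N m; "ee_pos": TCP position; "tcp_rot": TCP orientation; "wrist_force": force on the tool from outside, world axes, zero at the start; "torque": the same for the moment, N m; "opening": finger opening in m; "grasp_force": force on a finger pad.
Only numpy, scipy, OpenCV 4.12 (cv2) and the standard library are available. Lean on these libraries where they do the work, as an engineer would, in place of code of your own. Each camera call takes 0.05 s, during which the arm holds its last target. There are 200 camera calls.

TASK

The wind spinner on its little stand has a ballast plug sealed out of sight in its hub, so one side of it is heavy, but nothing shows which. Turn the spinner by its paddles, feel which way its weight pulls, bring the heavy side straight down, and finish with a paddle still gripped between the fingers, holding the spinner still there. Leave everything else on the plank and bench where it is.

Things in the scene. Friction and masses are not known exactly. Their poses are not given: they have to be found in the camera images.
- stand: Dark steel stand bolted to the steel plank (the plank is 12 mm thick and lies on the bench). Base 130 x 150 x 14 mm, one upright 16 x 36 mm on its robot side (56 mm to -x of the origin, up to 173 mm above the underside). Origin: under the wheel, at the underside of the base; z up; x along the axle, away from the upright; y level, in the plane of the wheel.
- axle (a point): Centre of the spinner's hub, on its level axle, 155 mm above the origin of the stand; axes as the stand's.
- spinner: Ring of six identical wooden paddles on a black rubber tyre (132 mm across) round the drum. Origin at the axle; x along the axle as the stand's; z points along one of the paddles, the others stand every 60 degrees. Each paddle is a board 22 mm wide along the rim, 12 mm thick along the axle, from 76 to 122 mm from the axle, on a 14 mm dowel. None is marked: no paddle tells the heavy side.
- paddle (a point): Outer end of the paddle along the spinner's z, 122 mm from the axle. The tyre is springy: the paddle ring turns on the drum against 2.0 N m per rad, then the drum slips round with it. Let go, the ring springs back to its rest on the drum in about 0.3 s and the drum stays. So the push held after a turn, or the angle of spring back (0.02 to 0.22 rad), tells the effort the drum took.
- hub (a point): Centre of the closed grey drum (120 mm across, 52 mm thick) inside the tyre. Its bearing drags with 0.24 N m either way, so it stays where it is left. In it a plug of 0.42 to 0.58 kg is fixed 36 mm off the axle on an unknown side, new each time, never within 30 degrees of down at the start. It adds up to 0.15 to 0.20 N m to the effort as the heavy side rises, takes off as much as it sinks. The rest is balanced.
- pot0: White ceramic pot, 90 mm across at the rim, 95 mm high, standing on the plank; leave alone. Origin: centre of its underside.
- pot1: Another such pot.
- pot2: Another such pot.
- tamper: Wooden tamper, standing: foot 64 mm across, handle up to 112 mm; leave alone. Origin: centre of its underside.
- caddy: Green plastic seed caddy with a clear spring-shut lid, 160 x 125 x 65 mm, fixed on the plank; leave alone. Origin: centre of its underside.
- fork: Yellow plastic hand fork lying on the bench, 235 mm long, 62 mm wide; leave alone. Origin: at its middle, where handle and neck meet, on the bench.
- feed: Brown glass bottle, 56 mm across, 130 mm high; leave alone. Origin: centre of its underside.
- twine_spool: Wooden spool, 70 mm across, 60 mm high; leave alone. Origin: centre of its underside.

How it is judged (in metres and radians):
On the way:
1. the spinner is turned at least 15 degrees from its start by the gripper (distance of ballast_c0 from where it was at the start of the episode above 0.0094 m and contact force between the fingers and spinner above 0.5 N), for 0.1 s.
At the end, for the whole second after the job is handed in: The heavy side points down to within 18 degrees, the fingers grip the spinner (more than 3 N) and it is still (z of ballast_c0 in the frame of stand below 0.1208 m and contact force between the fingers and spinner above 3 N and angular speed of spinner below 0.15 rad/s); the arm keeps its last pose, push and grip.
It fails at once if a bystander is shifted by more than 3 cm (distance of any of pot0, pot1, pot2, tamper, fork, feed, twine_spool from where it was at the start of the episode above 0.03 m).
It also fails if it takes over 72 s, if anything falls off the work surface, if the arm or the gripper's body presses on something with over 40 N, if the wrist force passes 120 N, or if a joint passes its speed limit or range.

## Working session

There is one attempt and no reset: what is moved stays moved. The work goes in short steps, Python scripts to look and compute and a tool call to move; the robot and the scene stay as the last step left them, time stands still between calls to the robot, and variables do not carry over. Pictures are saved under pics/ and viewed, at most 10 in all, crops included, and the job is handed in when it is done.

Besides the shell and the picture viewer there is one more tool, called by a JSON object that holds its "method" and its "body", one argument or row to a line. send_rows: Moves the arm, as the interface text tells. Its arguments: {"type":"object","properties":{"moves":{"type":"array"},"squeeze":{"type":"number"}},"required":["moves"]}

```bash
mkdir -p pics; cat > h.py <<'E'
from workcell import bot
import numpy as np, cv2
def tri(pxs):
    A=[];
    for c,p in pxs:
        P=c["camera_matrix"]@np.c_[c["R"],c["t"]]
        A+= [p[0]*P[2]-P[0],p[1]*P[2]-P[1]]
    X=np.linalg.svd(np.array(A))[2][-1]; return X[:3]/X[3]
def onz(c,p,z):
    d=c["R"].T@np.linalg.inv(c["camera_matrix"])@np.array([p[0],p[1],1.]); o=-c["R"].T@c["t"]
    return o+d*(z-o[2])/d[2]
def proj(c,X):
    v=c["camera_matrix"]@(c["R"]@np.array(X)+c["t"]); return v[:2]/v[2]
E
python3 - <<'E'
from h import *
o=bot.get_obs(); print({k:np.round(v,3).tolist() for k,v in o.items()})
C={n:bot.camera(n) for n in("scene","top")}
for n,c in C.items():
    cv2.imwrite(f"pics/{n}0.png",c["color"][...,::-1]); print(n,"pos",(-c["R"].T@c["t"]).round(3))
L={}
for q in["stand","axle","spinner","paddle","hub","pot0","tamper","caddy","fork","feed","twine_spool"]:
    for n in C:
        r=bot.landmark_of(n,q); L[q,n]=r; print(q,n,[(np.round(d["pixel"]).tolist(),round(d["p"],2)) for d in r[:4]])
    try: print("   tri",tri([(C[n],L[q,n][0]["pixel"]) for n in C]).round(3))
    except Exception as e: print(e)
E
```

```text
{'time': 0.0, 'q': [67.951, 5.01, 10.031, 95.101, 0.0, 90.0], 'qd': [-0.012, 0.064, -0.011, -0.003, -0.03, 0.048], 'joint_efforts': [0.0, -52.039, 46.481, 0.016, 0.0, 0.0], 'ee_pos': [0.206, 0.51, 0.231], 'tcp_rot': [-179.919, -0.0, 157.951], 'wrist_force': [-0.036, 0.344, -0.338], 'torque': [0.023, 0.034, -0.027], 'grasp_force': 0.0, 'opening': 0.085}
scene pos [1.327 0.839 0.919]
top pos [0.114 0.041 1.866]
stand scene [([276.0, 295.0], 0.96)]
stand top [([357.0, 223.0], 0.8)]
   tri [ 0.541 -0.059  0.011]
axle scene []
axle top [([360.0, 212.0], 0.71), ([346.0, 272.0], 0.27)]
list index out of range
spinner scene [([272.0, 248.0], 0.71)]
spinner top []
list index out of range
paddle scene [([275.0, 210.0], 0.87)]
paddle top [([356.0, 201.0], 0.72)]
   tri [ 0.539 -0.043  0.292]
hub scene [([273.0, 245.0], 0.88), ([275.0, 294.0], 0.59)]
hub top [([361.0, 215.0], 0.55)]
   tri [ 0.531 -0.065  0.174]
pot0 scene [([373.0, 361.0], 0.78), ([456.0, 407.0], 0.59), ([413.0, 380.0], 0.57)]
pot0 top [([208.0, 219.0], 0.84), ([243.0, 208.0], 0.7)]
   tri [0.56  0.369 0.046]
tamper scene [([228.0, 278.0], 0.82)]
tamper top [([415.0, 219.0], 0.72), ([363.0, 212.0], 0.61)]
   tri [ 0.566 -0.245 -0.004]
caddy scene [([181.0, 247.0], 0.55)]
caddy top [([489.0, 221.0], 0.93)]
   tri [ 0.566 -0.478  0.011]
fork scene [([270.0, 236.0], 0.44)]
fork top []
list index out of range
feed scene [([419.0, 310.0], 0.59)]
feed top [([248.0, 289.0], 0.6), ([417.0, 220.0], 0.34)]
   tri [0.324 0.275 0.005]
twine_spool scene [([321.0, 279.0], 0.64)]
twine_spool top [([346.0, 274.0], 0.82), ([416.0, 220.0], 0.23)]
   tri [ 0.383 -0.028 -0.001]
```

```bash
python3 - <<'E'
import cv2
a=cv2.imread("pics/scene0.png"); cv2.imwrite("pics/sc1.png",cv2.resize(a[170:350,170:410],None,fx=3.3,fy=3.3,interpolation=cv2.INTER_CUBIC))
a=cv2.imread("pics/top0.png"); cv2.imwrite("pics/tc1.png",cv2.resize(a[160:320,180:420],None,fx=3.3,fy=3.3,interpolation=cv2.INTER_CUBIC))
E
```

```text
(no output)
```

View pics/sc1.png

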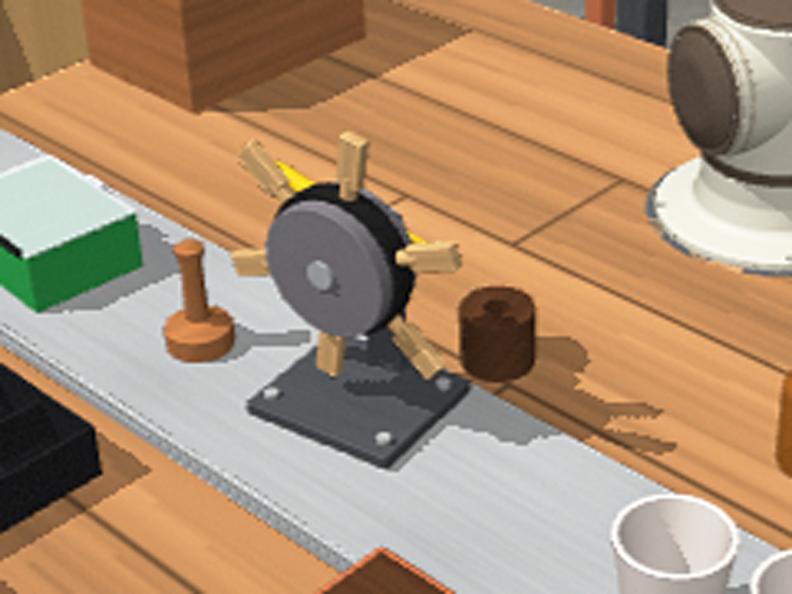

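View pics/tc1.png

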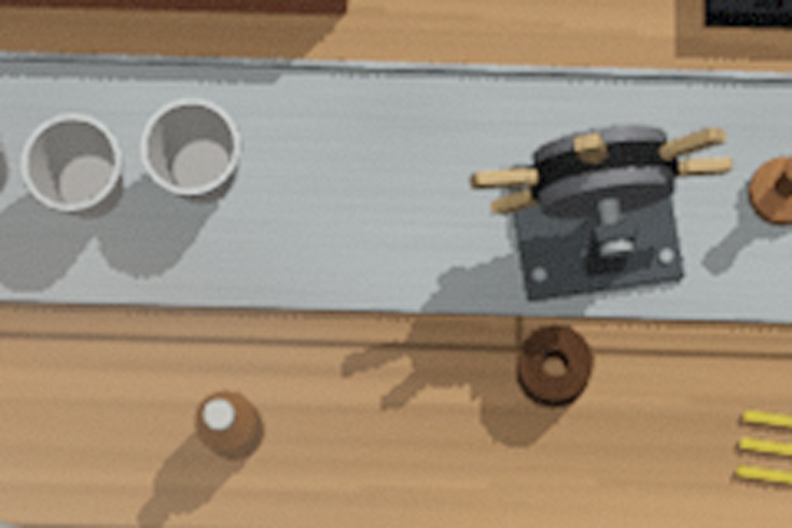

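The pictures show the wheel with one paddle almost upright: its tip is at about (277,212) in the scene view and (359,204) in the top view. The stand is yawed a little and nothing stands close to the wheel. I'll fit the wheel pose from the paddle tips.

```bash
cat >> h.py <<'E'
def tip(p,k,r=.122):
    x,y,psi,th=p; a=th+k*np.pi/3   # a: rotation about stand x, from up towards -y
    yy,zz=-r*np.sin(a),r*np.cos(a)
    return np.array([x-np.sin(psi)*yy,y+np.cos(psi)*yy,.167+zz])
E
python3 - <<'E'
from h import *
from scipy.optimize import least_squares
C={n:bot.camera(n) for n in("scene","top")}
# k: 0 top, -1 = +y upper, +1 = -y upper, etc
S={0:(277,212),-1:(307.9,247.9),1:(245.8,215.5),2:(241.8,249.7),-2:(301.8,282.1),3:(270.3,282)}
T={0:(359.4,204.5),-1:(323.9,214.5),1:(398.8,200.3),2:(401.2,210),-2:(330.6,222.7)}
def f(p): return np.concatenate([proj(C[n],tip(p,k))-v for n,D in(("scene",S),("top",T)) for k,v in D.items()])
s=least_squares(f,[.541,-.059,.14,0],loss="soft_l1"); print(s.x,np.degrees(s.x[2:]),f(s.x).reshape(-1,2).round(1).tolist())
E
```

```text
[ 0.5371267  -0.06612714  0.17293987 -0.17188196] [ 9.90872468 -9.84811115] [[-0.8, -1.2], [-0.8, -1.4], [-2.5, -1.4], [-0.4, -0.6], [-0.0, -0.3], [-1.2, -0.7], [-1.8, -1.5], [-1.0, 0.3], [-1.0, 0.7], [-1.4, 0.6], [-0.9, 0.6]]
```

{"method": "send_rows", "body": {
  "moves": [0.54, -0.9, 0.665, 0, 0, 0.464, -1, 0.54, -0.9, 0.665, 0, 0, 0.464, -1, 0.54, -0.9, 0.665, 0, 0, 0.464, -1, 0.54, -0.9, 0.665, 0, 0, 0.464, -1, 0.54, -0.9, 0.665, 0, 0, 0.464, -1, 0.54, -0.9, 0.665, 0, 0, 0.464, -1, 0.54, -0.9, 0.665, 0, 0, 0.464, -1, 0.54, -0.9, 0.665, 0, 0, 0.464, -1],
  "squeeze": 30
}}

```text
time: 2.3
ee_pos: [0.3148, 0.329, 0.3649]
tcp_rot: [180.0, 0.0, -170.0]
wrist_force: [0.6, -0.4, -0.1]
opening: 0.0853
grasp_force: 0.0
```

{"method": "send_rows", "body": {
  "moves": [0.54, -0.9, 0, 0, 0, 0, -1, 0.54, -0.9, 0, 0, 0, 0, -1, 0.54, -0.9, 0, 0, 0, 0, -1, 0.54, -0.9, 0, 0, 0, 0, -1, 0.54, -0.9, 0, 0, 0, 0, -1, 0.54, -0.9, 0, 0, 0, 0, -1, 0.54, -0.9, 0, 0, 0, 0, -1, 0.54, -0.9, 0, 0, 0, 0, -1]
}}

```text
time: 3.3
ee_pos: [0.4228, 0.149, 0.3644]
tcp_rot: [180.0, 0.0, -170.1]
wrist_force: [-0.6, 0.5, 0.4]
opening: 0.0858
grasp_force: 0.0
```

{"method": "send_rows", "body": {
  "moves": [0.54, -0.9, 0, -0.142, -0.025, 0, -1, 0.54, -0.9, 0, -0.142, -0.025, 0, -1, 0.54, -0.9, 0, -0.142, -0.025, 0, -1, 0.54, -0.9, 0, -0.142, -0.025, 0, -1, 0.54, -0.9, 0, -0.142, -0.025, 0, -1, 0.54, -0.9, 0, -0.142, -0.025, 0, -1, 0.54, -0.9, 0, -0.142, -0.025, 0, -1, 0.54, -0.9, 0, -0.142, -0.025, 0, -1]
}}

```text
time: 4.3
ee_pos: [0.5312, -0.0316, 0.3643]
tcp_rot: [-170.0, 0.0, -170.1]
wrist_force: [0.5, 0.0, 0.4]
opening: 0.0855
grasp_force: 0.0
```

{"method": "send_rows", "body": {
  "moves": [0.0174, -0.0995, -0.58, 0, 0, 0, -1, 0.0174, -0.0995, -0.58, 0, 0, 0, -1, 0.0174, -0.0995, -0.58, 0, 0, 0, -1, 0.0174, -0.0995, -0.58, 0, 0, 0, -1, 0.0174, -0.0995, -0.58, 0, 0, 0, -1, 0.0174, -0.0995, -0.58, 0, 0, 0, -1, 0.0174, -0.0995, -0.58, 0, 0, 0, -1, 0.0174, -0.0995, -0.58, 0, 0, 0, -1]
}}

```text
time: 5.3
ee_pos: [0.534, -0.0504, 0.2474]
tcp_rot: [-170.1, 0.0, -170.1]
wrist_force: [-0.3, 0.5, 0.2]
opening: 0.0854
grasp_force: 0.0
```

```bash
python3 - <<'E'
from h import *
o=bot.get_obs(); print({k:np.round(v,3).tolist() for k,v in o.items()})
c={n:bot.camera(n)["color"][...,::-1] for n in("scene","top")}
f=lambda a:cv2.resize(a,(400,500),interpolation=cv2.INTER_CUBIC)
cv2.imwrite("pics/g1.png",np.hstack([f(c["scene"][170:320,210:330]),f(c["top"][130:280,300:420])]))
E
```

```text
{'time': 5.3, 'q': [-0.224, 1.266, 7.517, 94.477, -9.761, -10.228], 'qd': [-2.12, -2.857, -15.945, -13.646, 0.095, -2.128], 'joint_efforts': [0.254, -47.774, 48.102, 0.323, -0.554, 0.059], 'ee_pos': [0.534, -0.05, 0.247], 'tcp_rot': [-170.081, 0.021, -170.145], 'wrist_force': [-0.251, 0.524, 0.179], 'torque': [0.106, 0.016, -0.021], 'grasp_force': 0.0, 'opening': 0.085}
```

View pics/g1.png

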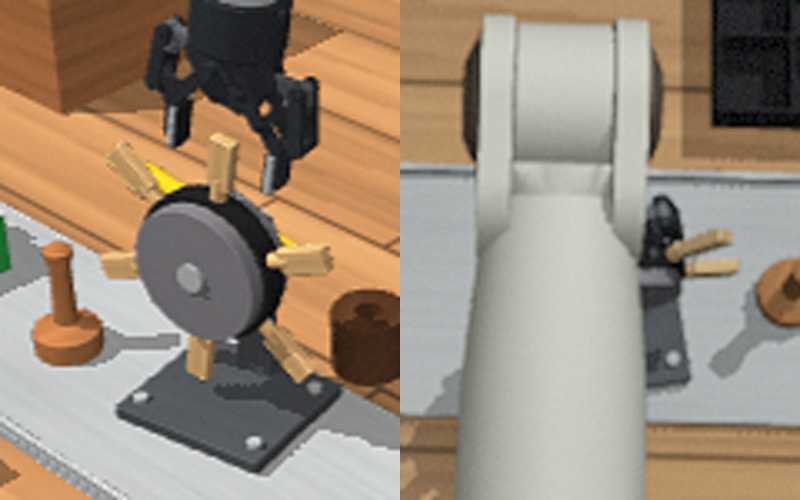

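The fingers straddle the top paddle (tip at about (222,140) in the left crop), with its width between them. I'll take a baseline reading, then grip.

```bash
cat >> h.py <<'E'
AX=np.array([.537,-.066,.167]); PSI=np.radians(9.9); U=np.array([np.cos(PSI),np.sin(PSI),0]); V=np.array([-np.sin(PSI),np.cos(PSI),0])
def meas(n=10):
    W=[]
    for i in range(n):
        bot.camera("top"); o=bot.get_obs(); W.append(np.r_[o["wrist_force"],o["torque"]])
    W=np.array(W); m=W.mean(0); r=np.array(o["ee_pos"])-AX
    a=np.degrees(np.arctan2(-(r@V),r[2]))
    print("t",round(o["time"],2),"F",m[:3].round(2),"M",m[3:].round(3),"sd",W.std(0).round(2),"ang",a.round(1),"r",np.hypot(r@V,r[2]).round(4),"x",(r@U).round(4),
     "rxF",(np.cross(r,m[:3])@U).round(3),"M.u",(m[3:]@U).round(3),"rot",np.round(o["tcp_rot"],1),"open",round(o["opening"],4),"gf",round(o["grasp_force"],1))
E
python3 -c "
from h import *
meas()"
```

```text
t 5.9 F [ 0.41 -0.51  0.2 ] M [ 0.155  0.031 -0.014] sd [0.42 0.32 0.38 0.03 0.03 0.03] ang -11.2 r 0.0831 x -0.0002 rxF 0.05 M.u 0.158 rot [-170.1    0.  -170.1] open 0.0854 gf 0.0
```

{"method": "send_rows", "body": {
  "moves": [0, 0, 0, 0, 0, 0, 1, 0, 0, 0, 0, 0, 0, 1, 0, 0, 0, 0, 0, 0, 1, 0, 0, 0, 0, 0, 0, 1, 0, 0, 0, 0, 0, 0, 1, 0, 0, 0, 0, 0, 0, 1],
  "squeeze": 30
}}

```text
time: 6.65
ee_pos: [0.534, -0.0504, 0.2485]
tcp_rot: [-170.0, 0.0, -170.2]
wrist_force: [0.4, -3.5, 1.0]
opening: 0.0219
grasp_force: 31.3
```

```bash
python3 -c "
from h import *
meas()"
```

```text
t 7.15 F [ 0.43 -4.44  2.16] M [-1.266 -0.142  0.002] sd [0.51 0.52 0.46 0.15 0.03 0.03] ang -11.1 r 0.083 x -0.0003 rxF 0.396 M.u -1.271 rot [-170.1    0.  -170.2] open 0.0217 gf 31.8
```

```bash
cat >> h.py <<'E'
def arc(total,n,dv=0,dr=0,g=1,s=None):
    "rows turning the tool by total deg about the axle"
    r=(np.array(s) if s is not None else np.array(bot.get_obs()["ee_pos"]))-AX; d=np.radians(total/n); R=cv2.Rodrigues(U*d)[0]
    rows=[]
    for i in range(n):
        r2=R@r; rad=r2-(r2@U)*U; rad/=np.linalg.norm(rad); t=np.cross(U,rad)
        r2=r2+(t*dv+rad*dr)*1e-3/n
        rows.append(np.r_[(r2-r)/.025,U*d/.15,g].round(3)); r=r2
    for k in range(0,n,8): print(np.array(rows[k:k+8]).ravel().tolist())
E
python3 -c "
from h import *
arc(32,16,dv=1.7)"
```

```text
[0.02, -0.116, 0.021, 0.229, 0.04, 0.0, 1.0, 0.02, -0.117, 0.017, 0.229, 0.04, 0.0, 1.0, 0.021, -0.118, 0.012, 0.229, 0.04, 0.0, 1.0, 0.021, -0.118, 0.008, 0.229, 0.04, 0.0, 1.0, 0.021, -0.118, 0.004, 0.229, 0.04, 0.0, 1.0, 0.021, -0.118, -0.001, 0.229, 0.04, 0.0, 1.0, 0.021, -0.118, -0.005, 0.229, 0.04, 0.0, 1.0, 0.021, -0.118, -0.009, 0.229, 0.04, 0.0, 1.0]
[0.021, -0.118, -0.014, 0.229, 0.04, 0.0, 1.0, 0.02, -0.117, -0.018, 0.229, 0.04, 0.0, 1.0, 0.02, -0.116, -0.022, 0.229, 0.04, 0.0, 1.0, 0.02, -0.115, -0.026, 0.229, 0.04, 0.0, 1.0, 0.02, -0.114, -0.031, 0.229, 0.04, 0.0, 1.0, 0.02, -0.113, -0.035, 0.229, 0.04, 0.0, 1.0, 0.02, -0.112, -0.039, 0.229, 0.04, 0.0, 1.0, 0.019, -0.11, -0.043, 0.229, 0.04, 0.0, 1.0]
```

{"method": "send_rows", "body": {
  "moves": [0.02, -0.116, 0.021, 0.229, 0.04, 0, 1, 0.02, -0.117, 0.017, 0.229, 0.04, 0, 1, 0.021, -0.118, 0.012, 0.229, 0.04, 0, 1, 0.021, -0.118, 0.008, 0.229, 0.04, 0, 1, 0.021, -0.118, 0.004, 0.229, 0.04, 0, 1, 0.021, -0.118, -0.001, 0.229, 0.04, 0, 1, 0.021, -0.118, -0.005, 0.229, 0.04, 0, 1, 0.021, -0.118, -0.009, 0.229, 0.04, 0, 1]
}}

```text
time: 8.15
ee_pos: [0.5381, -0.0736, 0.2495]
tcp_rot: [173.8, 0.0, -170.1]
wrist_force: [-0.2, -0.4, 1.5]
opening: 0.0217
grasp_force: 31.2
```

```bash
python3 -c "
from h import *
meas(6)"
```

```text
t 8.45 F [-0.26  0.07  3.32] M [-0.03   0.111  0.038] sd [0.5  0.52 0.59 0.2  0.1  0.04] ang 5.2 r 0.0828 x -0.0002 rxF -0.034 M.u -0.01 rot [ 173.9    0.  -170.1] open 0.0215 gf 31.3
```

{"method": "send_rows", "body": {
  "moves": [0.021, -0.118, -0.014, 0.229, 0.04, 0, 1, 0.02, -0.117, -0.018, 0.229, 0.04, 0, 1, 0.02, -0.116, -0.022, 0.229, 0.04, 0, 1, 0.02, -0.115, -0.026, 0.229, 0.04, 0, 1, 0.02, -0.114, -0.031, 0.229, 0.04, 0, 1, 0.02, -0.113, -0.035, 0.229, 0.04, 0, 1, 0.02, -0.112, -0.039, 0.229, 0.04, 0, 1, 0.019, -0.11, -0.043, 0.229, 0.04, 0, 1]
}}

```text
time: 9.45
ee_pos: [0.5421, -0.0963, 0.2438]
tcp_rot: [157.8, -0.0, -170.1]
wrist_force: [0.1, 6.0, 2.5]
opening: 0.0216
grasp_force: 31.0
```

```bash
python3 -c "
from h import *
meas(6); arc(32,16)"
```

```text
t 9.75 F [0.17 4.53 3.66] M [1.298 0.061 0.039] sd [0.53 0.85 1.92 0.22 0.09 0.04] ang 22.0 r 0.0827 x -0.0002 rxF -0.453 M.u 1.29 rot [ 157.9   -0.  -170.2] open 0.0216 gf 31.2
[0.018, -0.105, -0.045, 0.229, 0.04, 0.0, 1.0, 0.018, -0.103, -0.049, 0.229, 0.04, 0.0, 1.0, 0.018, -0.101, -0.052, 0.229, 0.04, 0.0, 1.0, 0.017, -0.099, -0.056, 0.229, 0.04, 0.0, 1.0, 0.017, -0.097, -0.059, 0.229, 0.04, 0.0, 1.0, 0.017, -0.095, -0.063, 0.229, 0.04, 0.0, 1.0, 0.016, -0.093, -0.066, 0.229, 0.04, 0.0, 1.0, 0.016, -0.091, -0.069, 0.229, 0.04, 0.0, 1.0]
[0.015, -0.088, -0.073, 0.229, 0.04, 0.0, 1.0, 0.015, -0.086, -0.076, 0.229, 0.04, 0.0, 1.0, 0.015, -0.083, -0.079, 0.229, 0.04, 0.0, 1.0, 0.014, -0.08, -0.082, 0.229, 0.04, 0.0, 1.0, 0.014, -0.078, -0.084, 0.229, 0.04, 0.0, 1.0, 0.013, -0.075, -0.087, 0.229, 0.04, 0.0, 1.0, 0.012, -0.072, -0.09, 0.229, 0.04, 0.0, 1.0, 0.012, -0.068, -0.092, 0.229, 0.04, 0.0, 1.0]
```

{"method": "send_rows", "body": {
  "moves": [0.018, -0.105, -0.045, 0.229, 0.04, 0, 1, 0.018, -0.103, -0.049, 0.229, 0.04, 0, 1, 0.018, -0.101, -0.052, 0.229, 0.04, 0, 1, 0.017, -0.099, -0.056, 0.229, 0.04, 0, 1, 0.017, -0.097, -0.059, 0.229, 0.04, 0, 1, 0.017, -0.095, -0.063, 0.229, 0.04, 0, 1, 0.016, -0.093, -0.066, 0.229, 0.04, 0, 1, 0.016, -0.091, -0.069, 0.229, 0.04, 0, 1]
}}

```text
time: 10.75
ee_pos: [0.5456, -0.1162, 0.2319]
tcp_rot: [141.8, -0.0, -170.2]
wrist_force: [1.7, 6.0, 0.1]
opening: 0.0215
grasp_force: 32.9
```

```bash
sed -i 's/W=np.array(W); m=W.mean(0)/W=np.array(W); print(W[:,[1,2,3]].round(1).tolist()); W=W[2:]; m=W.mean(0)/' h.py; python3 -c "
from h import *
meas(8)"
```

```text
[[3.4, 9.6, 1.8], [7.4, 1.0, 1.2], [5.9, 1.2, 1.0], [5.9, 0.8, 0.8], [5.4, 0.7, 0.7], [5.7, -0.3, 0.7], [5.1, 0.5, 0.7], [5.2, 0.2, 0.6]]
t 11.15 F [1.18 5.51 0.53] M [ 0.767 -0.245 -0.184] sd [0.35 0.31 0.46 0.12 0.03 0.03] ang 38.2 r 0.0825 x -0.0002 rxF -0.366 M.u 0.713 rot [ 141.9   -0.  -170.2] open 0.0216 gf 33.0
```

{"method": "send_rows", "body": {
  "moves": [0.015, -0.088, -0.073, 0.229, 0.04, 0, 1, 0.015, -0.086, -0.076, 0.229, 0.04, 0, 1, 0.015, -0.083, -0.079, 0.229, 0.04, 0, 1, 0.014, -0.08, -0.082, 0.229, 0.04, 0, 1, 0.014, -0.078, -0.084, 0.229, 0.04, 0, 1, 0.013, -0.075, -0.087, 0.229, 0.04, 0, 1, 0.012, -0.072, -0.09, 0.229, 0.04, 0, 1, 0.012, -0.068, -0.092, 0.229, 0.04, 0, 1]
}}

```text
time: 12.15
ee_pos: [0.5484, -0.132, 0.2151]
tcp_rot: [125.8, -0.1, -170.2]
wrist_force: [1.1, 8.8, -1.5]
opening: 0.0214
grasp_force: 33.6
```

```bash
python3 -c "
from h import *
meas(8); arc(-26,16)"
```

```text
[[2.3, 10.3, 2.1], [9.9, 1.7, 1.1], [8.4, 0.5, 0.8], [7.6, -0.4, 0.6], [7.7, 0.1, 0.5], [7.1, 0.8, 0.4], [7.0, -0.6, 0.4], [7.2, -0.1, 0.4]]
t 12.55 F [1.66 7.51 0.06] M [ 0.516 -0.235 -0.363] sd [0.46 0.46 0.47 0.13 0.03 0.04] ang 54.2 r 0.0824 x -0.0002 rxF -0.347 M.u 0.468 rot [ 1.259e+02 -1.000e-01 -1.701e+02] open 0.0216 gf 33.7
[-0.01, 0.055, 0.075, -0.186, -0.033, -0.0, 1.0, -0.01, 0.057, 0.073, -0.186, -0.033, -0.0, 1.0, -0.01, 0.059, 0.072, -0.186, -0.033, -0.0, 1.0, -0.011, 0.061, 0.07, -0.186, -0.033, -0.0, 1.0, -0.011, 0.063, 0.068, -0.186, -0.033, -0.0, 1.0, -0.011, 0.065, 0.066, -0.186, -0.033, -0.0, 1.0, -0.012, 0.067, 0.065, -0.186, -0.033, -0.0, 1.0, -0.012, 0.068, 0.063, -0.186, -0.033, -0.0, 1.0]
[-0.012, 0.07, 0.061, -0.186, -0.033, -0.0, 1.0, -0.013, 0.072, 0.059, -0.186, -0.033, -0.0, 1.0, -0.013, 0.073, 0.056, -0.186, -0.033, -0.0, 1.0, -0.013, 0.075, 0.054, -0.186, -0.033, -0.0, 1.0, -0.013, 0.076, 0.052, -0.186, -0.033, -0.0, 1.0, -0.014, 0.078, 0.05, -0.186, -0.033, -0.0, 1.0, -0.014, 0.079, 0.048, -0.186, -0.033, -0.0, 1.0, -0.014, 0.081, 0.045, -0.186, -0.033, -0.0, 1.0]
```

{"method": "send_rows", "body": {
  "moves": [-0.01, 0.055, 0.075, -0.186, -0.033, 0, 1, -0.01, 0.057, 0.073, -0.186, -0.033, 0, 1, -0.01, 0.059, 0.072, -0.186, -0.033, 0, 1, -0.011, 0.061, 0.07, -0.186, -0.033, 0, 1, -0.011, 0.063, 0.068, -0.186, -0.033, 0, 1, -0.011, 0.065, 0.066, -0.186, -0.033, 0, 1, -0.012, 0.067, 0.065, -0.186, -0.033, 0, 1, -0.012, 0.068, 0.063, -0.186, -0.033, 0, 1]
}}

```text
time: 13.55
ee_pos: [0.5462, -0.1196, 0.2291]
tcp_rot: [139.0, -0.0, -170.2]
wrist_force: [2.1, 5.2, -2.0]
opening: 0.0214
grasp_force: 34.1
```

```bash
python3 -c "
from h import *
meas(6)"
```

```text
[[6.6, -7.1, -0.5], [4.1, -2.5, 0.1], [4.7, -1.3, 0.4], [4.1, -3.0, 0.4], [4.6, -1.2, 0.5], [4.4, -2.1, 0.6]]
t 13.85 F [ 2.29  4.44 -1.87] M [ 0.446 -0.286 -0.289] sd [0.49 0.22 0.72 0.07 0.03 0.03] ang 41.2 r 0.0825 x -0.0002 rxF -0.145 M.u 0.39 rot [ 138.9   -0.  -170.2] open 0.0212 gf 34.0
```

{"method": "send_rows", "body": {
  "moves": [-0.012, 0.07, 0.061, -0.186, -0.033, 0, 1, -0.013, 0.072, 0.059, -0.186, -0.033, 0, 1, -0.013, 0.073, 0.056, -0.186, -0.033, 0, 1, -0.013, 0.075, 0.054, -0.186, -0.033, 0, 1, -0.013, 0.076, 0.052, -0.186, -0.033, 0, 1, -0.014, 0.078, 0.05, -0.186, -0.033, 0, 1, -0.014, 0.079, 0.048, -0.186, -0.033, 0, 1, -0.014, 0.081, 0.045, -0.186, -0.033, 0, 1]
}}

```text
time: 14.85
ee_pos: [0.5435, -0.1044, 0.2399]
tcp_rot: [152.0, 0.0, -170.2]
wrist_force: [1.5, 4.5, -3.2]
opening: 0.0216
grasp_force: 34.1
```

```bash
python3 -c "
from h import *
meas(8); arc(-38,16)"
```

```text
[[4.4, -6.2, -0.1], [2.7, -4.1, 0.3], [4.0, -4.5, 0.4], [4.1, -4.4, 0.5], [4.2, -4.4, 0.5], [4.1, -3.3, 0.6], [4.7, -3.3, 0.6], [3.9, -4.3, 0.6]]
t 15.25 F [ 2.8   4.16 -4.03] M [ 0.515 -0.359 -0.181] sd [0.48 0.26 0.53 0.06 0.02 0.02] ang 28.2 r 0.0826 x -0.0002 rxF -0.106 M.u 0.445 rot [ 151.9    0.  -170.1] open 0.0217 gf 33.8
[-0.021, 0.12, 0.062, -0.272, -0.048, -0.0, 1.0, -0.021, 0.123, 0.057, -0.272, -0.048, -0.0, 1.0, -0.022, 0.125, 0.052, -0.272, -0.048, -0.0, 1.0, -0.022, 0.127, 0.047, -0.272, -0.048, -0.0, 1.0, -0.022, 0.129, 0.041, -0.272, -0.048, -0.0, 1.0, -0.023, 0.13, 0.036, -0.272, -0.048, -0.0, 1.0, -0.023, 0.132, 0.03, -0.272, -0.048, -0.0, 1.0, -0.023, 0.133, 0.025, -0.272, -0.048, -0.0, 1.0]
[-0.023, 0.134, 0.019, -0.272, -0.048, -0.0, 1.0, -0.023, 0.134, 0.013, -0.272, -0.048, -0.0, 1.0, -0.024, 0.135, 0.008, -0.272, -0.048, -0.0, 1.0, -0.024, 0.135, 0.002, -0.272, -0.048, -0.0, 1.0, -0.024, 0.135, -0.004, -0.272, -0.048, -0.0, 1.0, -0.023, 0.135, -0.009, -0.272, -0.048, -0.0, 1.0, -0.023, 0.134, -0.015, -0.272, -0.048, -0.0, 1.0, -0.023, 0.133, -0.021, -0.272, -0.048, -0.0, 1.0]
```

```bash
python3 - <<'E'
from h import *
c=bot.camera("scene"); cv2.imwrite("pics/before.png",c["color"][...,::-1])
r=np.array(bot.get_obs()["ee_pos"])-AX; r-=(r@U)*U; print("radial row for 60mm/4rows",(r/np.linalg.norm(r)*.6).round(3))
E
```

```text
radial row for 60mm/4rows [ 0.049 -0.279  0.529]
```

{"method": "send_rows", "body": {
  "moves": [0, 0, 0, 0, 0, 0, -1, 0, 0, 0, 0, 0, 0, -1, 0, 0, 0, 0, 0, 0, -1, 0, 0, 0, 0, 0, 0, -1, 0, 0, 0, 0, 0, 0, -1]
}}

```text
time: 15.92
ee_pos: [0.5434, -0.1044, 0.2403]
tcp_rot: [152.0, 0.1, -170.1]
wrist_force: [-0.3, 0.1, -0.8]
opening: 0.0855
grasp_force: 0.0
```

```bash
python3 - <<'E'
from h import *
meas(6)
c=bot.camera("scene"); a=c["color"][...,::-1]; cv2.imwrite("pics/after.png",a)
b=cv2.imread("pics/before.png")
f=lambda a:cv2.resize(a[170:320,210:330],(400,500),interpolation=cv2.INTER_CUBIC)
cv2.imwrite("pics/ba.png",np.hstack([f(b),f(a)]))
for k in(-4,-3,-2,-1,0,1): print(k,[((proj(c,tip((.537,-.066,PSI,np.radians(28)),k))-[210,170])*3.333).round(0).tolist()])
E
```

```text
[[-0.7, 0.5, -0.5], [0.0, -0.1, -0.4], [-0.3, -0.5, -0.4], [-0.2, -0.7, -0.4], [1.3, -0.6, -0.4], [0.1, -0.6, -0.5]]
t 16.23 F [-0.03  0.2  -0.6 ] M [-0.437 -0.075 -0.023] sd [0.18 0.65 0.09 0.02 0.03 0.01] ang 28.0 r 0.0828 x -0.0002 rxF 0.009 M.u -0.443 rot [ 1.520e+02  1.000e-01 -1.701e+02] open 0.0856 gf 0.0
-4 [[156.0, 340.0]]
-3 [[271.0, 388.0]]
-2 [[333.0, 307.0]]
-1 [[268.0, 169.0]]
0 [[143.0, 126.0]]
1 [[93.0, 215.0]]
```

View pics/ba.png

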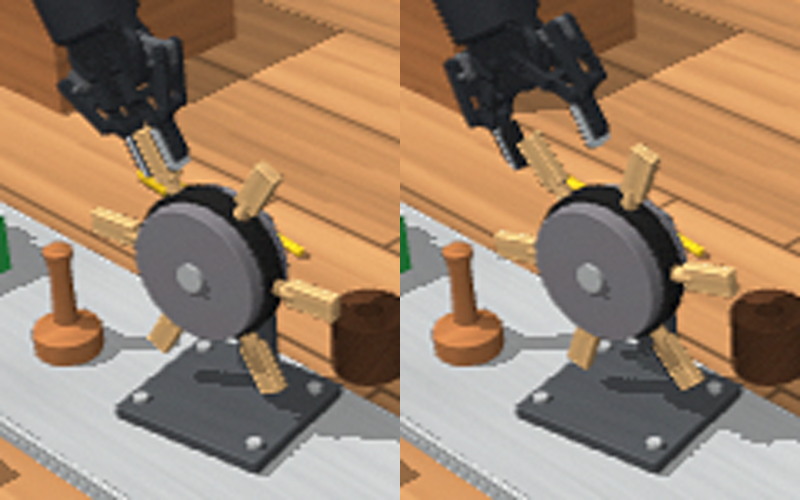

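```bash
cat >> h.py <<'E'
def fitang(c,S,th0):
    "S: k->pixel of tips; axle pose fixed"
    from scipy.optimize import least_squares
    f=lambda q:np.concatenate([proj(c,tip((.537,-.066,PSI,np.radians(q[0])),k))+q[1:]-v for k,v in S.items()])
    s=least_squares(f,[th0,0,0],loss="soft_l1"); return s.x.round(1), np.abs(s.fun).max().round(1)
E
python3 - <<'E'
from h import *
c=bot.camera("scene"); g=lambda D:{k:(v[0]/3.333+210,v[1]/3.333+170) for k,v in D.items()}
print(fitang(c,g({-1:(268,172),-2:(335,308),-3:(272,385),-4:(162,342),1:(97,222)}),28))
print(fitang(c,g({0:(130,143),-1:(245,152),-2:(335,283),-3:(288,380),-4:(180,357),1:(102,245)}),38))
c_=.93
for n,a,rF,M in[("P0",-9.9,.396,-1.271),("P1",6.1,-.034,-.01),("P2",22,-.453,1.29),("P3",38,-.366,.713),("P4",54,-.347,.468),("R1",41,-.145,.39),("R2",28,-.106,.445)]:
    Mc=M+c_*np.sin(np.radians(a)); print(n,a,[round(rF*(1+d/.0826)+Mc,3) for d in(.16,.18,.2,.22)])
E
```

```text
(array([28.9,  0.7,  0.7]), np.float64(1.5))
(array([39.7,  0.9,  0.7]), np.float64(1.8))
P0 -9.9 [np.float64(-0.268), np.float64(-0.172), np.float64(-0.076), np.float64(0.02)]
P1 6.1 [np.float64(-0.011), np.float64(-0.019), np.float64(-0.027), np.float64(-0.036)]
P2 22 [np.float64(0.308), np.float64(0.198), np.float64(0.089), np.float64(-0.021)]
P3 38 [np.float64(0.211), np.float64(0.122), np.float64(0.033), np.float64(-0.055)]
P4 54 [np.float64(0.201), np.float64(0.117), np.float64(0.033), np.float64(-0.051)]
R1 41 [np.float64(0.574), np.float64(0.539), np.float64(0.504), np.float64(0.469)]
R2 28 [np.float64(0.57), np.float64(0.545), np.float64(0.519), np.float64(0.493)]
```

{"method": "send_rows", "body": {
  "moves": [0.049, -0.279, 0.529, 0, 0, 0, -1, 0.049, -0.279, 0.529, 0, 0, 0, -1, 0.049, -0.279, 0.529, 0, 0, 0, -1, 0.049, -0.279, 0.529, 0, 0, 0, -1]
}}

```text
time: 16.82
ee_pos: [0.5483, -0.1325, 0.2935]
tcp_rot: [152.0, 0.1, -170.1]
wrist_force: [-0.7, 0.5, -0.4]
opening: 0.0849
grasp_force: 0.0
```

```bash
python3 - <<'E'
from h import *
s=np.array([.5483,-.1323,.2932]); print(bot.get_obs()["ee_pos"])
arc(-49,8,g=-1)
a=np.radians(-21); e=AX+.083*(-np.sin(a)*V+np.cos(a)*np.array([0,0,1])); f=AX+.143*(-np.sin(a)*V+np.cos(a)*np.array([0,0,1]))
print(f.round(4),e.round(4),((e-f)/4/.025).round(3))
E
```

```text
[ 0.5483415  -0.13250295  0.29348357]
[-0.095, 0.547, 0.259, -0.702, -0.123, -0.0, -1.0, -0.1, 0.571, 0.198, -0.702, -0.123, -0.0, -1.0, -0.103, 0.589, 0.135, -0.702, -0.123, -0.0, -1.0, -0.105, 0.6, 0.071, -0.702, -0.123, -0.0, -1.0, -0.105, 0.604, 0.005, -0.702, -0.123, -0.0, -1.0, -0.105, 0.601, -0.06, -0.702, -0.123, -0.0, -1.0, -0.103, 0.591, -0.125, -0.702, -0.123, -0.0, -1.0, -0.1, 0.574, -0.188, -0.702, -0.123, -0.0, -1.0]
[ 0.5282 -0.0155  0.3005] [ 0.5319 -0.0367  0.2445] [ 0.037 -0.212 -0.56 ]
```

{"method": "send_rows", "body": {
  "moves": [-0.095, 0.547, 0.259, -0.702, -0.123, 0, -1, -0.1, 0.571, 0.198, -0.702, -0.123, 0, -1, -0.103, 0.589, 0.135, -0.702, -0.123, 0, -1, -0.105, 0.6, 0.071, -0.702, -0.123, 0, -1, -0.105, 0.604, 0.005, -0.702, -0.123, 0, -1, -0.105, 0.601, -0.06, -0.702, -0.123, 0, -1, -0.103, 0.591, -0.125, -0.702, -0.123, 0, -1, -0.1, 0.574, -0.188, -0.702, -0.123, 0, -1]
}}

```text
time: 17.82
ee_pos: [0.5278, -0.0148, 0.301]
tcp_rot: [-158.8, 0.2, -170.1]
wrist_force: [0.5, 0.3, 0.7]
opening: 0.0855
grasp_force: 0.0
```

{"method": "send_rows", "body": {
  "moves": [0.037, -0.212, -0.56, 0, 0, 0, -1, 0.037, -0.212, -0.56, 0, 0, 0, -1, 0.037, -0.212, -0.56, 0, 0, 0, -1, 0.037, -0.212, -0.56, 0, 0, 0, -1, 0, 0, 0, 0, 0, 0, 1, 0, 0, 0, 0, 0, 0, 1, 0, 0, 0, 0, 0, 0, 1, 0, 0, 0, 0, 0, 0, 1]
}}

```text
time: 18.82
ee_pos: [0.5318, -0.0363, 0.245]
tcp_rot: [-159.1, 0.1, -170.0]
wrist_force: [0.1, 1.9, 2.5]
opening: 0.021
grasp_force: 32.2
```

```bash
python3 - <<'E'
from h import *
meas(5)
arc(75,16)
E
```

```text
[[1.9, 2.6, 0.5], [2.0, 4.1, 0.5], [1.5, 3.8, 0.5], [1.6, 4.9, 0.5], [2.4, 5.2, 0.5]]
t 19.07 F [-0.52  1.83  4.63] M [0.481 0.126 0.003] sd [0.19 0.38 0.63 0.02 0.03 0.02] ang -21.1 r 0.0836 x 0.0 rxF -0.008 M.u 0.495 rot [-1.59e+02  1.00e-01 -1.70e+02] open 0.0215 gf 32.5
[0.045, -0.255, 0.088, 0.537, 0.094, 0.0, 1.0, 0.046, -0.261, 0.067, 0.537, 0.094, 0.0, 1.0, 0.046, -0.266, 0.045, 0.537, 0.094, 0.0, 1.0, 0.047, -0.268, 0.023, 0.537, 0.094, 0.0, 1.0, 0.047, -0.269, 0.0, 0.537, 0.094, 0.0, 1.0, 0.047, -0.268, -0.022, 0.537, 0.094, 0.0, 1.0, 0.046, -0.266, -0.044, 0.537, 0.094, 0.0, 1.0, 0.046, -0.261, -0.066, 0.537, 0.094, 0.0, 1.0]
[0.045, -0.255, -0.088, 0.537, 0.094, 0.0, 1.0, 0.043, -0.247, -0.109, 0.537, 0.094, 0.0, 1.0, 0.041, -0.238, -0.129, 0.537, 0.094, 0.0, 1.0, 0.04, -0.226, -0.148, 0.537, 0.094, 0.0, 1.0, 0.037, -0.214, -0.166, 0.537, 0.094, 0.0, 1.0, 0.035, -0.2, -0.184, 0.537, 0.094, 0.0, 1.0, 0.032, -0.184, -0.199, 0.537, 0.094, 0.0, 1.0, 0.029, -0.168, -0.214, 0.537, 0.094, 0.0, 1.0]
```

{"method": "send_rows", "body": {
  "moves": [0.045, -0.255, 0.088, 0.537, 0.094, 0, 1, 0.046, -0.261, 0.067, 0.537, 0.094, 0, 1, 0.046, -0.266, 0.045, 0.537, 0.094, 0, 1, 0.047, -0.268, 0.023, 0.537, 0.094, 0, 1, 0.047, -0.269, 0, 0.537, 0.094, 0, 1, 0.047, -0.268, -0.022, 0.537, 0.094, 0, 1, 0.046, -0.266, -0.044, 0.537, 0.094, 0, 1, 0.046, -0.261, -0.066, 0.537, 0.094, 0, 1]
}}

```text
time: 20.08
ee_pos: [0.5412, -0.0892, 0.2468]
tcp_rot: [163.3, 0.1, -170.1]
wrist_force: [1.0, 4.3, -3.1]
opening: 0.0215
grasp_force: 31.4
```

{"method": "send_rows", "body": {
  "moves": [0.045, -0.255, -0.088, 0.537, 0.094, 0, 1, 0.043, -0.247, -0.109, 0.537, 0.094, 0, 1, 0.041, -0.238, -0.129, 0.537, 0.094, 0, 1, 0.04, -0.226, -0.148, 0.537, 0.094, 0, 1, 0.037, -0.214, -0.166, 0.537, 0.094, 0, 1, 0.035, -0.2, -0.184, 0.537, 0.094, 0, 1, 0.032, -0.184, -0.199, 0.537, 0.094, 0, 1, 0.029, -0.168, -0.214, 0.537, 0.094, 0, 1]
}}

```text
time: 21.08
ee_pos: [0.5488, -0.1323, 0.2156]
tcp_rot: [125.8, 0.0, -170.2]
wrist_force: [-0.5, 11.8, -3.2]
opening: 0.0213
grasp_force: 30.6
```

```bash
python3 - <<'E'
from h import *
meas(12)
c=bot.camera("scene"); cv2.imwrite("pics/b2.png",c["color"][...,::-1])
r=np.array(bot.get_obs()["ee_pos"])-AX; r-=(r@U)*U; print("radial row for 60mm/4rows",(r/np.linalg.norm(r)*.6).round(3))
E
```

```text
[[-12.7, 22.8, 3.2], [11.5, 2.1, 1.7], [6.6, 1.6, 0.6], [6.5, 0.3, 0.2], [4.4, 0.5, -0.0], [4.4, 0.3, -0.1], [4.5, -1.0, -0.2], [4.0, -1.0, -0.2], [4.5, -0.7, -0.2], [4.7, -1.4, -0.3], [4.6, -0.8, -0.2], [4.9, 0.4, -0.3]]
t 21.68 F [ 2.49  4.91 -0.18] M [-0.076 -0.365 -0.333] sd [0.64 0.85 0.91 0.25 0.03 0.04] ang 54.3 r 0.0828 x 0.0001 rxF -0.201 M.u -0.137 rot [ 126.     0.  -170.1] open 0.0214 gf 31.7
radial row for 60mm/4rows [ 0.084 -0.48   0.35 ]
```

{"method": "send_rows", "body": {
  "moves": [0, 0, 0, 0, 0, 0, -1, 0, 0, 0, 0, 0, 0, -1, 0, 0, 0, 0, 0, 0, -1, 0, 0, 0, 0, 0, 0, -1, 0, 0, 0, 0, 0, 0, -1, 0, 0, 0, 0, 0, 0, -1]
}}

```text
time: 22.48
ee_pos: [0.5484, -0.1328, 0.2158]
tcp_rot: [126.0, 0.0, -170.2]
wrist_force: [-0.3, 0.9, 0.1]
opening: 0.0854
grasp_force: 0.0
```

```bash
python3 - <<'E'
from h import *
meas(6)
c=bot.camera("scene"); a=c["color"][...,::-1]; cv2.imwrite("pics/a2.png",a)
b=cv2.imread("pics/b2.png")
f=lambda a:cv2.resize(a[170:320,210:330],(400,500),interpolation=cv2.INTER_CUBIC)
cv2.imwrite("pics/ba2.png",np.hstack([f(b),f(a)]))
E
```

```text
[[0.5, 0.2, -0.7], [0.5, 0.8, -0.7], [-0.2, -0.1, -0.7], [0.4, 0.0, -0.7], [0.3, -1.1, -0.8], [-0.1, -0.3, -0.7]]
t 22.77 F [-0.08  0.11 -0.37] M [-0.704 -0.134  0.014] sd [0.67 0.26 0.42 0.03 0.02 0.02] ang 54.2 r 0.0834 x -0.0002 rxF 0.019 M.u -0.716 rot [ 126.     0.  -170.2] open 0.0854 gf 0.0
```

View pics/ba2.png

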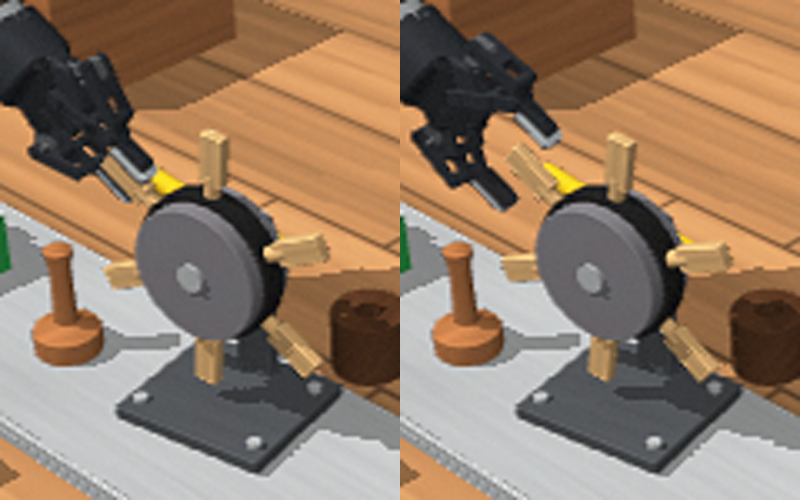

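```bash
python3 - <<'E'
from h import *
c=bot.camera("scene"); g=lambda D:{k:(v[0]/3.333+210,v[1]/3.333+170) for k,v in D.items()}
print(fitang(c,g({-1:(212,135),-2:(325,245),-3:(305,370),-4:(208,378),1:(110,275)}),54))
print(fitang(c,g({0:(115,150),-1:(222,138),-2:(328,253),-3:(307,372),-4:(200,375),1:(105,268)}),48))
# image registration: hue mask of wood paddles rendered as affine? compare per-paddle shift by phase correlation
b=cv2.imread("pics/b2.png",0).astype(np.float32); a=cv2.imread("pics/a2.png",0).astype(np.float32)
b1=cv2.imread("pics/before.png",0).astype(np.float32); a1=cv2.imread("pics/after.png",0).astype(np.float32)
def shift(A,B,p,w=9):
    x,y=np.round(p).astype(int); T=cv2.resize(A[y-w:y+w+1,x-w:x+w+1],None,fx=4,fy=4,interpolation=cv2.INTER_CUBIC)
    W=w+9; S=cv2.resize(B[y-W:y+W+1,x-W:x+W+1],None,fx=4,fy=4,interpolation=cv2.INTER_CUBIC)
    m=cv2.matchTemplate(S,T,cv2.TM_CCOEFF_NORMED); _,v,_,l=cv2.minMaxLoc(m); return (np.array(l)/4-9).round(2),round(v,2)
for A,B,th in((b,a,54),(b1,a1,28)):
  for k in(-1,-2,-3,-4,1):
    f=lambda t,r:proj(c,tip((.537,-.066,PSI,np.radians(t)),k,r)); s,v=shift(A,B,f(th,.112))
    D=(f(th+2,.112)-f(th-2,.112))/4; print(k,s,v,"deg",round(float(s@D/(D@D)),1))
E
```

```text
(array([54.4,  0.3,  0.7]), np.float64(2.3))
(array([50.8,  0.6,  0.6]), np.float64(0.8))
-1 [2. 1.] 0.96 deg -3.4
-2 [0.25 1.75] 0.73 deg -2.4
-3 [-0.25  0.75] 0.81 deg -1.5
-4 [-0.5  0. ] 0.87 deg -0.7
1 [-1.   -1.25] 0.88 deg -2.3
-1 [-6.   -3.25] 0.49 deg 8.8
-2 [0.   0.25] 0.88 deg -0.4
-3 [ 5.  -1.5] 0.62 deg 10.3
-4 [0.5  0.25] 0.81 deg 0.8
1 [-9.   -4.75] 0.6 deg -9.2
```

{"method": "send_rows", "body": {
  "moves": [0.084, -0.48, 0.35, 0, 0, 0, -1, 0.084, -0.48, 0.35, 0, 0, 0, -1, 0.084, -0.48, 0.35, 0, 0, 0, -1, 0.084, -0.48, 0.35, 0, 0, 0, -1]
}}

```text
time: 23.38
ee_pos: [0.5465, -0.1644, 0.2292]
tcp_rot: [127.5, 0.9, -171.4]
wrist_force: [-0.3, -0.8, -0.2]
opening: 0.0854
grasp_force: 0.0
```

```bash
python3 - <<'E'
from h import *
arc(-64,8,g=-1)
a=np.radians(-9.8); e=AX+.083*(-np.sin(a)*V+np.cos(a)*np.array([0,0,1])); f=AX+.143*(-np.sin(a)*V+np.cos(a)*np.array([0,0,1]))
print(f.round(4),e.round(4),((e-f)/4/.025).round(3)); arc(72,16,s=e)
E
```

```text
[-0.066, 0.379, 0.524, -0.917, -0.16, -0.0, -1.0, -0.078, 0.447, 0.466, -0.917, -0.16, -0.0, -1.0, -0.088, 0.507, 0.398, -0.917, -0.16, -0.0, -1.0, -0.097, 0.556, 0.322, -0.917, -0.16, -0.0, -1.0, -0.104, 0.595, 0.241, -0.917, -0.16, -0.0, -1.0, -0.109, 0.622, 0.154, -0.917, -0.16, -0.0, -1.0, -0.111, 0.637, 0.065, -0.917, -0.16, -0.0, -1.0, -0.112, 0.64, -0.026, -0.917, -0.16, -0.0, -1.0]
[ 0.5328 -0.042   0.3079] [ 0.5346 -0.0521  0.2488] [ 0.018 -0.101 -0.591]
[0.044, -0.255, 0.034, 0.516, 0.09, 0.0, 1.0, 0.045, -0.256, 0.014, 0.516, 0.09, 0.0, 1.0, 0.045, -0.257, -0.007, 0.516, 0.09, 0.0, 1.0, 0.045, -0.255, -0.027, 0.516, 0.09, 0.0, 1.0, 0.044, -0.253, -0.047, 0.516, 0.09, 0.0, 1.0, 0.043, -0.248, -0.067, 0.516, 0.09, 0.0, 1.0, 0.042, -0.242, -0.087, 0.516, 0.09, 0.0, 1.0, 0.041, -0.235, -0.106, 0.516, 0.09, 0.0, 1.0]
[0.039, -0.226, -0.124, 0.516, 0.09, 0.0, 1.0, 0.038, -0.215, -0.142, 0.516, 0.09, 0.0, 1.0, 0.036, -0.204, -0.159, 0.516, 0.09, 0.0, 1.0, 0.033, -0.191, -0.174, 0.516, 0.09, 0.0, 1.0, 0.031, -0.177, -0.189, 0.516, 0.09, 0.0, 1.0, 0.028, -0.162, -0.202, 0.516, 0.09, 0.0, 1.0, 0.025, -0.146, -0.215, 0.516, 0.09, 0.0, 1.0, 0.022, -0.129, -0.226, 0.516, 0.09, 0.0, 1.0]
```

```bash
cat >> h.py <<'E'
from scipy.spatial.transform import Rotation as Ro
Z=np.array([0,0,1.])
def pos(a,r,off=0): a=np.radians(a); return AX+r*(-np.sin(a)*V+np.cos(a)*Z)
def ori(a): return Ro.from_rotvec(U*np.radians(a))*Ro.from_euler("xyz",[180,0,-170.1],degrees=True)
def goto(a,r,n,g=-1):
    o=bot.get_obs(); d=(pos(a,r)-o["ee_pos"])/n/.025; w=(ori(a)*Ro.from_euler("xyz",o["tcp_rot"],degrees=True).inv()).as_rotvec()/n/.15
    print("goto",np.r_[d,w].round(3),n)
E
python3 - <<'E'
from h import *
goto(33,.152,4); p=pos(33,.152); arc(-43,8,g=-1,s=p)
E
```

```text
goto [ 0.047  0.168  0.652 -0.564 -0.065  0.032] 4
[-0.085, 0.485, 0.288, -0.616, -0.108, -0.0, -1.0, -0.089, 0.509, 0.24, -0.616, -0.108, -0.0, -1.0, -0.092, 0.529, 0.191, -0.616, -0.108, -0.0, -1.0, -0.095, 0.545, 0.14, -0.616, -0.108, -0.0, -1.0, -0.097, 0.555, 0.087, -0.616, -0.108, -0.0, -1.0, -0.098, 0.561, 0.034, -0.616, -0.108, -0.0, -1.0, -0.098, 0.561, -0.019, -0.616, -0.108, -0.0, -1.0, -0.097, 0.557, -0.073, -0.616, -0.108, -0.0, -1.0]
```

{"method": "send_rows", "body": {
  "moves": [0.047, 0.1, 0.75, -0.4, -0.05, 0.032, -1, 0.047, 0.15, 0.7, -0.5, -0.06, 0.032, -1, 0.047, 0.2, 0.6, -0.65, -0.07, 0.032, -1, 0.047, 0.222, 0.558, -0.706, -0.08, 0.032, -1]
}}

```text
time: 23.88
ee_pos: [0.5514, -0.1476, 0.2949]
tcp_rot: [147.2, -0.0, -170.1]
wrist_force: [0.5, -0.1, 0.1]
opening: 0.0852
grasp_force: 0.0
```

{"method": "send_rows", "body": {
  "moves": [-0.085, 0.485, 0.288, -0.616, -0.108, 0, -1, -0.089, 0.509, 0.24, -0.616, -0.108, 0, -1, -0.092, 0.529, 0.191, -0.616, -0.108, 0, -1, -0.095, 0.545, 0.14, -0.616, -0.108, 0, -1, -0.097, 0.555, 0.087, -0.616, -0.108, 0, -1, -0.098, 0.561, 0.034, -0.616, -0.108, 0, -1, -0.098, 0.561, -0.019, -0.616, -0.108, 0, -1, -0.097, 0.557, -0.073, -0.616, -0.108, 0, -1]
}}

```text
time: 24.88
ee_pos: [0.5323, -0.0394, 0.3172]
tcp_rot: [-169.8, 0.1, -170.1]
wrist_force: [0.2, -0.9, -0.8]
opening: 0.0857
grasp_force: 0.0
```

```bash
python3 - <<'E'
from h import *
o=bot.get_obs(); print(o["wrist_force"],o["ee_pos"],o["tcp_rot"]); c=bot.camera("scene"); a=c["color"][...,::-1]
cv2.imwrite("pics/c3.png",cv2.resize(a[170:320,210:330],(480,600),interpolation=cv2.INTER_CUBIC))
goto(-9.8,.083,5); arc(64,16,s=pos(-9.8,.083))
E
```

```text
[ 0.16116191 -0.87552249 -0.82796421] [ 0.53229367 -0.03941555  0.31720173] [-1.69842873e+02  7.16936030e-02 -1.70128096e+02]
goto [ 0.021 -0.117 -0.545  0.012  0.003 -0.002] 5
[0.039, -0.226, 0.031, 0.458, 0.08, 0.0, 1.0, 0.04, -0.228, 0.015, 0.458, 0.08, 0.0, 1.0, 0.04, -0.228, -0.001, 0.458, 0.08, 0.0, 1.0, 0.04, -0.228, -0.017, 0.458, 0.08, 0.0, 1.0, 0.039, -0.226, -0.033, 0.458, 0.08, 0.0, 1.0, 0.039, -0.223, -0.049, 0.458, 0.08, 0.0, 1.0, 0.038, -0.219, -0.065, 0.458, 0.08, 0.0, 1.0, 0.037, -0.214, -0.08, 0.458, 0.08, 0.0, 1.0]
[0.036, -0.208, -0.095, 0.458, 0.08, 0.0, 1.0, 0.035, -0.201, -0.11, 0.458, 0.08, 0.0, 1.0, 0.034, -0.193, -0.123, 0.458, 0.08, 0.0, 1.0, 0.032, -0.184, -0.137, 0.458, 0.08, 0.0, 1.0, 0.03, -0.174, -0.15, 0.458, 0.08, 0.0, 1.0, 0.029, -0.164, -0.162, 0.458, 0.08, 0.0, 1.0, 0.027, -0.152, -0.173, 0.458, 0.08, 0.0, 1.0, 0.024, -0.14, -0.183, 0.458, 0.08, 0.0, 1.0]
```

View pics/c3.png

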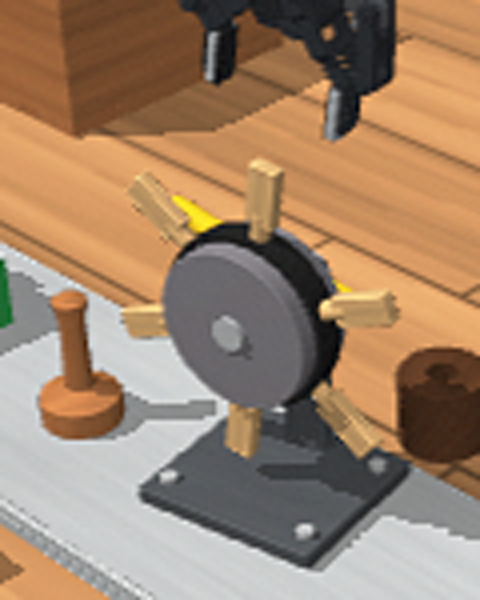

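The wheel is where I left it, with the top paddle tip at (266,165), and the fingers are above it. I'll grip it and turn forward 64°.

{"method": "send_rows", "body": {
  "moves": [0.021, -0.117, -0.545, 0, 0, 0, -1, 0.021, -0.117, -0.545, 0, 0, 0, -1, 0.021, -0.117, -0.545, 0, 0, 0, -1, 0.021, -0.117, -0.545, 0, 0, 0, -1, 0.021, -0.117, -0.545, 0, 0, 0, -1, 0, 0, 0, 0, 0, 0, 1, 0, 0, 0, 0, 0, 0, 1, 0, 0, 0, 0, 0, 0, 1]
}}

```text
time: 25.92
ee_pos: [0.5356, -0.0541, 0.249]
tcp_rot: [-170.0, 0.0, -170.1]
wrist_force: [-0.3, -0.2, -0.3]
opening: 0.0324
grasp_force: 0.0
```

{"method": "send_rows", "body": {
  "moves": [0, 0, 0, 0, 0, 0, 1, 0, 0, 0, 0, 0, 0, 1, 0, 0, 0, 0, 0, 0, 1, 0, 0, 0, 0, 0, 0, 1]
}}

```text
time: 26.42
ee_pos: [0.5354, -0.0532, 0.2488]
tcp_rot: [-170.1, 0.0, -170.0]
wrist_force: [-0.4, 4.9, 2.7]
opening: 0.0218
grasp_force: 29.0
```

```bash
python3 -c "
from h import *
meas(6)"
```

```text
[[5.5, 2.5, 1.4], [6.2, 3.1, 1.4], [4.4, 1.3, 1.5], [4.1, 2.4, 1.5], [5.0, 2.6, 1.4], [4.5, 2.3, 1.4]]
t 26.73 F [-0.97  4.49  2.14] M [ 1.446  0.291 -0.002] sd [0.35 0.33 0.5  0.02 0.02 0.03] ang -8.9 r 0.0829 x 0.0006 rxF -0.348 M.u 1.475 rot [-170.1    0.  -170. ] open 0.0218 gf 29.0
```

{"method": "send_rows", "body": {
  "moves": [0.039, -0.226, 0.031, 0.458, 0.08, 0, 1, 0.04, -0.228, 0.015, 0.458, 0.08, 0, 1, 0.04, -0.228, -0.001, 0.458, 0.08, 0, 1, 0.04, -0.228, -0.017, 0.458, 0.08, 0, 1, 0.039, -0.226, -0.033, 0.458, 0.08, 0, 1, 0.039, -0.223, -0.049, 0.458, 0.08, 0, 1, 0.038, -0.219, -0.065, 0.458, 0.08, 0, 1, 0.037, -0.214, -0.08, 0.458, 0.08, 0, 1]
}}

```text
time: 27.72
ee_pos: [0.5432, -0.0978, 0.2431]
tcp_rot: [157.7, -0.0, -170.0]
wrist_force: [-0.7, 10.3, -8.2]
opening: 0.0218
grasp_force: 29.9
```

{"method": "send_rows", "body": {
  "moves": [0.036, -0.208, -0.095, 0.458, 0.08, 0, 1, 0.035, -0.201, -0.11, 0.458, 0.08, 0, 1, 0.034, -0.193, -0.123, 0.458, 0.08, 0, 1, 0.032, -0.184, -0.137, 0.458, 0.08, 0, 1, 0.03, -0.174, -0.15, 0.458, 0.08, 0, 1, 0.029, -0.164, -0.162, 0.458, 0.08, 0, 1, 0.027, -0.152, -0.173, 0.458, 0.08, 0, 1, 0.024, -0.14, -0.183, 0.458, 0.08, 0, 1]
}}

```text
time: 28.72
ee_pos: [0.5494, -0.1326, 0.2145]
tcp_rot: [125.7, -0.1, -170.0]
wrist_force: [-4.4, 24.7, -9.7]
opening: 0.0214
grasp_force: 30.3
```

```bash
python3 - <<'E'
from h import *
meas(10)
c=bot.camera("scene"); cv2.imwrite("pics/b3.png",c["color"][...,::-1])
E
```

```text
[[4.5, 12.1, 3.7], [24.5, -3.2, 2.3], [21.0, -4.2, 1.4], [19.5, -5.2, 1.1], [19.1, -5.8, 1.0], [18.9, -5.8, 0.9], [18.5, -6.0, 0.8], [17.5, -5.2, 0.8], [18.3, -6.7, 0.8], [17.8, -6.8, 0.7]]
t 29.23 F [-2.58 18.83 -5.71] M [ 0.945  0.066 -0.061] sd [0.43 1.03 0.8  0.22 0.04 0.05] ang 54.8 r 0.0827 x 0.0008 rxF -0.519 M.u 0.942 rot [ 1.258e+02 -1.000e-01 -1.700e+02] open 0.0217 gf 31.1
```

{"method": "send_rows", "body": {
  "moves": [0, 0, 0, 0, 0, 0, -1, 0, 0, 0, 0, 0, 0, -1, 0, 0, 0, 0, 0, 0, -1, 0, 0, 0, 0, 0, 0, -1, 0, 0, 0, 0, 0, 0, -1, 0, 0, 0, 0, 0, 0, -1]
}}

```text
time: 30.02
ee_pos: [0.5493, -0.1345, 0.215]
tcp_rot: [126.0, -0.0, -170.1]
wrist_force: [1.4, 0.1, -0.9]
opening: 0.0857
grasp_force: 0.0
```

```bash
python3 - <<'E'
from h import *
meas(6)
c=bot.camera("scene"); a=c["color"][...,::-1]; cv2.imwrite("pics/a3.png",a)
b=cv2.imread("pics/b3.png")
f=lambda a:cv2.resize(a[170:320,210:330],(400,500),interpolation=cv2.INTER_CUBIC)
cv2.imwrite("pics/ba3.png",np.hstack([f(b),f(a)]))
E
```

```text
[[-0.4, 0.4, -0.7], [-0.1, -0.6, -0.7], [0.0, 0.1, -0.7], [-0.6, 1.1, -0.7], [-0.1, 0.2, -0.7], [-0.3, -0.5, -0.7]]
t 30.32 F [-0.09 -0.22  0.21] M [-0.7   -0.098  0.016] sd [0.33 0.23 0.57 0.01 0.01 0.02] ang 55.4 r 0.0845 x 0.0003 rxF -0.005 M.u -0.707 rot [ 126.    -0.  -170.1] open 0.0856 gf 0.0
```

View pics/ba3.png

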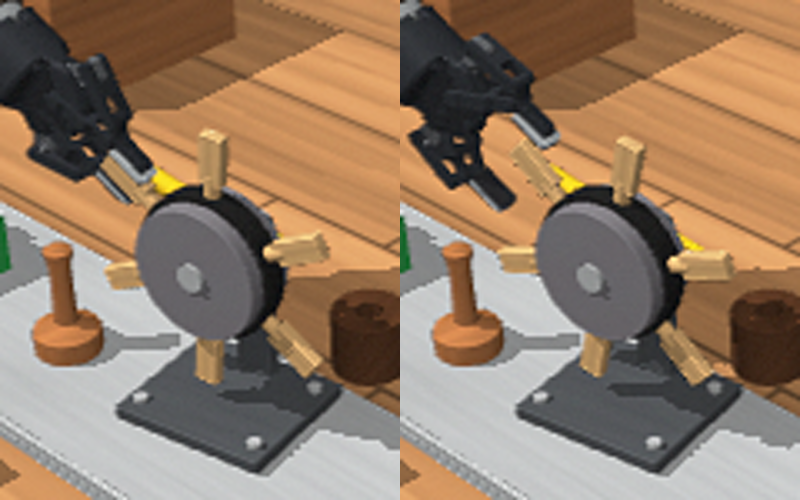

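```bash
python3 - <<'E'
from h import *
from scipy.optimize import least_squares
c=bot.camera("scene"); g=lambda D:{k:(v[0]/3.333+210,v[1]/3.333+170) for k,v in D.items()}
print(fitang(c,g({0:(120,147),-1:(230,142),-2:(333,263),-3:(301,377),-4:(193,372),1:(101,260)}),46))
# relative check: upright paddle (k=-1), template from b3 -> a2, a3
b=cv2.imread("pics/b3.png",0)
for nm in("a2","a3"):
    B=cv2.imread(f"pics/{nm}.png",0)
    f=lambda t,r=.11:proj(c,tip((.537,-.066,PSI,np.radians(t)),-1,r))
    x,y=np.round(f(54)).astype(int); T=cv2.resize(b[y-7:y+8,x-6:x+7],None,fx=6,fy=6,interpolation=2); S=cv2.resize(B[y-16:y+17,x-15:x+16],None,fx=6,fy=6,interpolation=2)
    best=max(((cv2.minMaxLoc(cv2.matchTemplate(S,cv2.warpAffine(T,cv2.getRotationMatrix2D((39,45),-q,1),(78,90),borderMode=1),5)),q) for q in range(0,14,2)),key=lambda e:e[0][1])
    s=np.array(best[0][3])/6-9; D=(f(54)-f(46))/8; print(nm,best[0][1],best[1],s,"deg",s@D/(D@D))
# model fit: spring-backs (deg): rev at rho=39.3: +w1 ; fwd
for w1,w2,w3 in((11,3.5,7.5),(10.8,3.0,7),(12,3.5,7.5),(11,3.5,8.5),(10.5,3.5,6.5)):
    G=np.array([np.radians(w1)*2-.24,.24-np.radians(w2)*2,.24-np.radians(w3)*2])
    s=least_squares(lambda p:np.r_[(p[0]*np.sin(np.radians(p[1]-np.array([39.3,110.4,166])))-G)/.02,(p[0]-.175)/.015],[.17,157]); print((w1,w2,w3),G.round(3),s.x.round(3),s.fun.round(2))
E
```

```text
(array([47.1,  0.7,  0.8]), np.float64(1.3))
a2 0.9682503342628479 2 [2.33333333 1.16666667] deg -3.9460183949476337
a3 0.9353326559066772 6 [4.83333333 2.5       ] deg -8.22998590025741
(11, 3.5, 7.5) [ 0.144  0.118 -0.022] [  0.169 157.807] [ 0.25  0.35 -0.12 -0.37]
(10.8, 3.0, 7) [ 0.137  0.135 -0.004] [  0.172 164.465] [ 0.17  0.19 -0.01 -0.22]
(12, 3.5, 7.5) [ 0.179  0.118 -0.022] [  0.179 154.798] [-0.85  0.38 -0.65  0.28]
(11, 3.5, 8.5) [ 0.144  0.118 -0.057] [  0.171 150.683] [ 0.77 -0.36  0.57 -0.25]
(10.5, 3.5, 6.5) [0.127 0.118 0.013] [1.64000e-01 1.67384e+02] [ 0.14  1.   -0.46 -0.71]
```

```bash
python3 - <<'E'
from h import *
goto(46.5,.083,2); arc(-18,8,s=pos(46.5,.083))
E
```

```text
goto [-0.039  0.183  0.182 -0.427 -0.076 -0.002] 2
[-0.016, 0.09, 0.093, -0.258, -0.045, -0.0, 1.0, -0.016, 0.094, 0.089, -0.258, -0.045, -0.0, 1.0, -0.017, 0.097, 0.085, -0.258, -0.045, -0.0, 1.0, -0.018, 0.1, 0.081, -0.258, -0.045, -0.0, 1.0, -0.018, 0.103, 0.077, -0.258, -0.045, -0.0, 1.0, -0.019, 0.106, 0.073, -0.258, -0.045, -0.0, 1.0, -0.019, 0.109, 0.069, -0.258, -0.045, -0.0, 1.0, -0.019, 0.112, 0.064, -0.258, -0.045, -0.0, 1.0]
```

{"method": "send_rows", "body": {
  "moves": [-0.039, 0.183, 0.182, -0.427, -0.076, 0, -1, -0.039, 0.183, 0.182, -0.427, -0.076, 0, -1, 0, 0, 0, 0, 0, 0, 1, 0, 0, 0, 0, 0, 0, 1, 0, 0, 0, 0, 0, 0, 1, 0, 0, 0, 0, 0, 0, 1, 0, 0, 0, 0, 0, 0, 1, 0, 0, 0, 0, 0, 0, 1]
}}

```text
time: 31.42
ee_pos: [0.5473, -0.1253, 0.2238]
tcp_rot: [133.5, -0.0, -170.1]
wrist_force: [-1.3, 4.0, -1.9]
opening: 0.0218
grasp_force: 30.7
```

{"method": "send_rows", "body": {
  "moves": [-0.016, 0.09, 0.093, -0.258, -0.045, 0, 1, -0.016, 0.094, 0.089, -0.258, -0.045, 0, 1, -0.017, 0.097, 0.085, -0.258, -0.045, 0, 1, -0.018, 0.1, 0.081, -0.258, -0.045, 0, 1, -0.018, 0.103, 0.077, -0.258, -0.045, 0, 1, -0.019, 0.106, 0.073, -0.258, -0.045, 0, 1, -0.019, 0.109, 0.069, -0.258, -0.045, 0, 1, -0.019, 0.112, 0.064, -0.258, -0.045, 0, 1]
}}

```text
time: 32.42
ee_pos: [0.5437, -0.1048, 0.2399]
tcp_rot: [151.6, -0.0, -170.1]
wrist_force: [-3.3, 2.4, -7.4]
opening: 0.0216
grasp_force: 30.3
```

```bash
python3 - <<'E'
from h import *
meas(8)
c=bot.camera("scene"); cv2.imwrite("pics/b4.png",c["color"][...,::-1])
E
```

```text
[[2.8, -11.5, -1.6], [1.3, -7.0, -1.0], [2.0, -5.2, -0.7], [2.6, -5.0, -0.5], [3.3, -5.7, -0.4], [3.7, -5.2, -0.2], [3.6, -5.3, -0.0], [2.9, -3.7, -0.0]]
t 32.83 F [-2.65  3.03 -5.02] M [-0.318  0.283  0.158] sd [0.43 0.57 0.61 0.26 0.07 0.03] ang 28.5 r 0.083 x -0.0001 rxF -0.053 M.u -0.265 rot [ 151.5   -0.  -170.1] open 0.0214 gf 33.7
```

{"method": "send_rows", "body": {
  "moves": [0, 0, 0, 0, 0, 0, -1, 0, 0, 0, 0, 0, 0, -1, 0, 0, 0, 0, 0, 0, -1, 0, 0, 0, 0, 0, 0, -1, 0, 0, 0, 0, 0, 0, -1, 0, 0, 0, 0, 0, 0, -1]
}}

```text
time: 33.62
ee_pos: [0.5438, -0.105, 0.2399]
tcp_rot: [151.5, -0.0, -170.1]
wrist_force: [0.3, -0.4, 0.4]
opening: 0.0851
grasp_force: 0.0
```

```bash
python3 - <<'E'
from h import *
c=bot.camera("scene"); a=c["color"][...,::-1]; cv2.imwrite("pics/a4.png",a)
b=cv2.imread("pics/b4.png")
f=lambda a:cv2.resize(a[170:320,210:330],(400,500),interpolation=cv2.INTER_CUBIC)
cv2.imwrite("pics/ba4.png",np.hstack([f(b),f(a)]))
E
```

```text
(no output)
```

View pics/ba4.png

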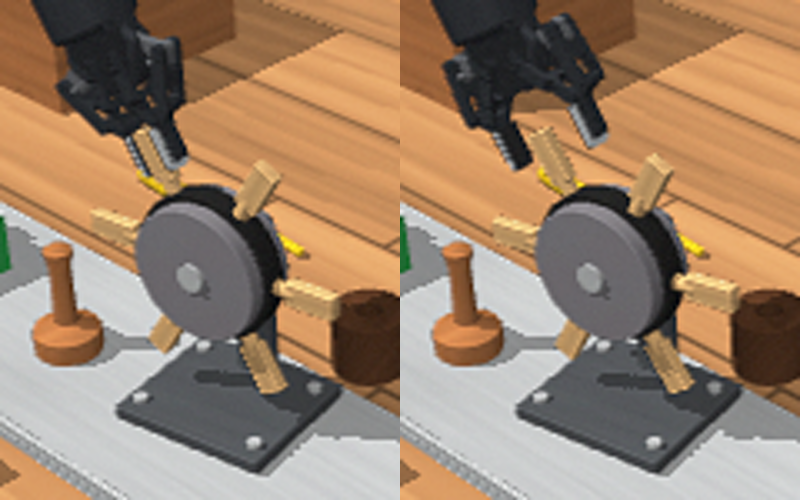

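```bash
python3 - <<'E'
from h import *
from scipy.optimize import least_squares
c=bot.camera("scene"); g=lambda D:{k:(v[0]/3.333+210,v[1]/3.333+170) for k,v in D.items()}
print(fitang(c,g({0:(143,135),-1:(257,160),-2:(337,295),-3:(281,383),-4:(170,350),1:(95,233)}),35))
print(fitang(c,g({-1:(268,172),-2:(335,308),-3:(272,385),-4:(162,342),1:(97,222)}),28))
def ang(bn,an,th,k=-1):
    b=cv2.imread(f"pics/{bn}.png",0); B=cv2.imread(f"pics/{an}.png",0)
    f=lambda t,r=.11:proj(c,tip((.537,-.066,PSI,np.radians(t)),k,r))
    x,y=np.round(f(th)).astype(int); T=cv2.resize(b[y-8:y+9,x-8:x+9],None,fx=6,fy=6,interpolation=2); S=cv2.resize(B[y-19:y+20,x-19:x+20],None,fx=6,fy=6,interpolation=2)
    out=[]
    for q in range(-16,17,2):
        W=cv2.warpAffine(T,cv2.getRotationMatrix2D((51,51),-q,1),(102,102),borderMode=1)
        m=cv2.minMaxLoc(cv2.matchTemplate(S,W,5)); out.append((m[1],q,m[3]))
    m=max(out); s=np.array(m[2])/6-11; e=min(np.arange(-16,16,.1),key=lambda e:np.linalg.norm(f(th+e)-f(th)-s)); print(bn,an,k,round(m[0],2),m[1],s.round(1),"deg",round(e,1))
for k in(-1,-2,-3): ang("before","after",28.5,k); ang("b4","a4",28.5,k); ang("b2","a2",54,k); ang("b3","a3",54,k); ang("b4","after",28.5,k)
E
```

```text
(array([34.1,  0.8,  0.6]), np.float64(2.2))
(array([28.9,  0.7,  0.7]), np.float64(1.5))
before after -1 0.68 -16 [-6.7 -5.2] deg 11.8
b4 a4 -1 0.82 -2 [-2.5 -1.7] deg 4.1
b2 a2 -1 0.97 2 [2.2 1. ] deg -3.7
b3 a3 -1 0.91 4 [4.8 2.5] deg -8.2
b4 after -1 0.7 -14 [-6.3 -5.2] deg 11.4
before after -2 0.86 -14 [-1.7  3.7] deg -6.6
b4 a4 -2 0.93 6 [ 0.5 -1.5] deg 2.4
b2 a2 -2 0.71 -8 [0.3 1.2] deg -1.7
b3 a3 -2 0.52 -16 [3.  6.3] deg -9.9
b4 after -2 0.86 -14 [-1.5  3.5] deg -6.2
before after -3 0.63 -2 [ 4.8 -1.5] deg 10.6
b4 a4 -3 0.79 2 [1.7 0.2] deg 3.3
b2 a2 -3 0.84 -4 [-0.8  0.8] deg -2.5
b3 a3 -3 0.79 12 [-2.8  2.7] deg -8.3
b4 after -3 0.65 -2 [ 4.7 -1.3] deg 10.2
```

```bash
python3 - <<'E'
import numpy as np
from scipy.optimize import least_squares
rho=np.array([39.2,110.3,166.5,153.6]); sg=np.array([-1,1,1,-1])
def fit(w,se):
    T=np.radians(w)*2
    f=lambda p:np.r_[(.24-sg*p[0]*np.sin(np.radians(p[1]-rho))-p[2]-T)/.018,(p[0]-.175)/.015,p[2]/se]
    s=least_squares(f,[.17,155,0]); C=np.linalg.inv(s.jac.T@s.jac); print(w,se,s.x.round(3),np.sqrt(np.diag(C)).round(3),s.fun.round(1))
for se in(.001,.05):
    for w in([11,3.7,7.9,4.8],[11.5,3.7,7.9,4.3],[10.8,3.5,7.4,5.4]): fit(np.array(w),se)
E
```

```text
[11.   3.7  7.9  4.8] 0.001 [  0.168 144.2     0.   ] [1.100e-02 3.852e+00 1.000e-03] [ 1.   0.9  1.5  2.5 -0.5  0.3]
[11.5  3.7  7.9  4.3] 0.001 [  0.174 141.642   0.   ] [1.100e-02 3.745e+00 1.000e-03] [ 0.4  1.1  2.1  3.  -0.1  0.4]
[10.8  3.5  7.4  5.4] 0.001 [  0.165 150.236   0.   ] [1.100e-02 3.853e+00 1.000e-03] [ 0.9  0.6  1.5  2.3 -0.6  0.3]
[11.   3.7  7.9  4.8] 0.05 [1.73000e-01 1.40498e+02 3.00000e-02] [0.011 3.937 0.009] [-0.2 -0.3  0.6  0.2 -0.1  0.6]
[11.5  3.7  7.9  4.3] 0.05 [1.80000e-01 1.37924e+02 3.30000e-02] [0.011 3.806 0.009] [-0.9 -0.3  1.   0.5  0.3  0.7]
[10.8  3.5  7.4  5.4] 0.05 [1.70000e-01 1.46492e+02 2.70000e-02] [0.011 3.975 0.009] [-0.1 -0.5  0.7  0.2 -0.3  0.5]
```

```bash
python3 - <<'E'
from h import *
goto(33.5,.083,2); arc(-18.7,8,s=pos(33.5,.083))
E
```

```text
goto [ 0.022 -0.122 -0.073  0.287  0.05  -0.001] 2
[-0.02, 0.113, 0.072, -0.268, -0.047, -0.0, 1.0, -0.02, 0.116, 0.068, -0.268, -0.047, -0.0, 1.0, -0.021, 0.118, 0.063, -0.268, -0.047, -0.0, 1.0, -0.021, 0.121, 0.058, -0.268, -0.047, -0.0, 1.0, -0.021, 0.123, 0.053, -0.268, -0.047, -0.0, 1.0, -0.022, 0.125, 0.048, -0.268, -0.047, -0.0, 1.0, -0.022, 0.127, 0.043, -0.268, -0.047, -0.0, 1.0, -0.022, 0.128, 0.037, -0.268, -0.047, -0.0, 1.0]
```

{"method": "send_rows", "body": {
  "moves": [0.022, -0.122, -0.073, 0.287, 0.05, 0, -1, 0.022, -0.122, -0.073, 0.287, 0.05, 0, -1, 0, 0, 0, 0, 0, 0, 1, 0, 0, 0, 0, 0, 0, 1, 0, 0, 0, 0, 0, 0, 1, 0, 0, 0, 0, 0, 0, 1, 0, 0, 0, 0, 0, 0, 1, 0, 0, 0, 0, 0, 0, 1]
}}

```text
time: 34.72
ee_pos: [0.5449, -0.111, 0.2367]
tcp_rot: [146.5, 0.0, -170.1]
wrist_force: [0.3, 0.2, 2.9]
opening: 0.0216
grasp_force: 32.4
```

{"method": "send_rows", "body": {
  "moves": [-0.02, 0.113, 0.072, -0.268, -0.047, 0, 1, -0.02, 0.116, 0.068, -0.268, -0.047, 0, 1, -0.021, 0.118, 0.063, -0.268, -0.047, 0, 1, -0.021, 0.121, 0.058, -0.268, -0.047, 0, 1, -0.021, 0.123, 0.053, -0.268, -0.047, 0, 1, -0.022, 0.125, 0.048, -0.268, -0.047, 0, 1, -0.022, 0.127, 0.043, -0.268, -0.047, 0, 1, -0.022, 0.128, 0.037, -0.268, -0.047, 0, 1]
}}

```text
time: 35.72
ee_pos: [0.5406, -0.0865, 0.2478]
tcp_rot: [165.4, 0.0, -170.1]
wrist_force: [-1.0, 0.5, 4.3]
opening: 0.0215
grasp_force: 32.6
```

```bash
python3 - <<'E'
from h import *
meas(11)
c=bot.camera("scene"); cv2.imwrite("pics/b5.png",c["color"][...,::-1])
E
```

```text
[[-2.6, 4.8, -0.8], [-1.6, 4.9, -0.3], [-2.5, 7.1, -0.0], [-1.2, 6.7, 0.3], [-0.6, 7.6, 0.4], [-0.4, 7.5, 0.5], [-0.9, 7.7, 0.5], [-0.4, 8.3, 0.5], [-1.0, 7.8, 0.6], [0.6, 7.7, 0.6], [0.4, 7.2, 0.5]]
t 36.27 F [-1.31 -0.66  7.51] M [0.42  0.259 0.095] sd [0.51 0.86 0.43 0.18 0.05 0.04] ang 14.7 r 0.0834 x 0.0 rxF -0.125 M.u 0.459 rot [ 165.2    0.  -170.1] open 0.0216 gf 33.4
```

{"method": "send_rows", "body": {
  "moves": [0, 0, 0, 0, 0, 0, -1, 0, 0, 0, 0, 0, 0, -1, 0, 0, 0, 0, 0, 0, -1, 0, 0, 0, 0, 0, 0, -1, 0, 0, 0, 0, 0, 0, -1, 0, 0, 0, 0, 0, 0, -1]
}}

```text
time: 37.08
ee_pos: [0.5407, -0.0869, 0.2473]
tcp_rot: [165.2, 0.0, -170.1]
wrist_force: [-0.3, 0.3, 0.8]
opening: 0.0848
grasp_force: 0.0
```

```bash
python3 - <<'E'
from h import *
meas(6)
c=bot.camera("scene"); a=c["color"][...,::-1]; cv2.imwrite("pics/a5.png",a)
b=cv2.imread("pics/b5.png")
f=lambda a:cv2.resize(a[170:320,210:330],(400,500),interpolation=cv2.INTER_CUBIC)
cv2.imwrite("pics/ba5.png",np.hstack([f(b),f(a)]))
E
```

```text
[[0.7, -0.2, -0.2], [-0.2, -0.4, -0.2], [0.7, 0.2, -0.2], [-0.9, 0.8, -0.3], [0.4, 0.7, -0.2], [-0.5, -0.0, -0.2]]
t 37.38 F [ 0.06 -0.09  0.41] M [-0.235 -0.052  0.002] sd [0.27 0.66 0.36 0.03 0.03 0.02] ang 14.8 r 0.0831 x 0.0 rxF -0.001 M.u -0.24 rot [ 165.2    0.  -170.1] open 0.0853 gf 0.0
```

View pics/ba5.png

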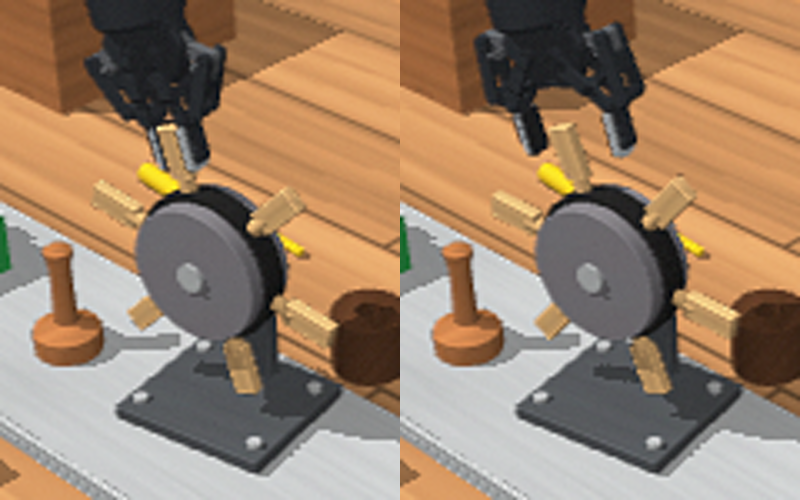

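```bash
python3 - <<'E'
from h import *
from scipy.optimize import least_squares
c=bot.camera("scene"); g=lambda D:{k:(v[0]/3.333+210,v[1]/3.333+170) for k,v in D.items()}
print(fitang(c,g({0:(170,130),-1:(293,198),-2:(335,335),-3:(247,387),-4:(138,320),1:(98,190)}),15))
r=fitang(c,g({0:(163,130),-1:(285,187),-2:(337,325),-3:(256,387),-4:(145,330),1:(96,202)}),20); print(r)
for w5 in (4.5,5,5.5,6,6.5):
  rho=np.array([39.2,110.3,166.5,153.6,120+r[0][0]-.6]); sg=np.array([-1,1,1,-1,-1]); T=np.radians(np.array([11,3.7,7.9,4.8,w5]))*2
  f=lambda p:np.r_[(.24-sg*p[0]*np.sin(np.radians(p[1]-rho))-p[2]-T)/.018,(p[0]-.175)/.015,p[2]/.05]
  s=least_squares(f,[.17,150,0]); print(w5,s.x.round(3),s.fun.round(1))
E
```

```text
(array([15.2,  0.8,  0.7]), np.float64(1.7))
(array([20.2,  0.9,  0.8]), np.float64(1.4))
4.5 [1.74000e-01 1.35292e+02 4.10000e-02] [-0.7 -0.2  0.8 -1.3  1.6 -0.1  0.8]
5 [1.73000e-01 1.36914e+02 3.70000e-02] [-0.5 -0.2  0.7 -0.8  1.1 -0.1  0.7]
5.5 [1.7300e-01 1.3854e+02 3.4000e-02] [-0.4 -0.3  0.6 -0.4  0.6 -0.1  0.7]
6 [1.73000e-01 1.40169e+02 3.00000e-02] [-0.2 -0.3  0.6  0.1  0.1 -0.1  0.6]
6.5 [1.73000e-01 1.41799e+02 2.70000e-02] [-0.1 -0.4  0.5  0.6 -0.4 -0.1  0.5]
```

```bash
python3 - <<'E'
from h import *
goto(19.8,.083,2)
E
```

```text
goto [ 0.023 -0.137 -0.044  0.286  0.05  -0.002] 2
```

{"method": "send_rows", "body": {
  "moves": [0.023, -0.137, -0.044, 0.286, 0.05, 0, -1, 0.023, -0.137, -0.044, 0.286, 0.05, 0, -1, 0, 0, 0, 0, 0, 0, 1, 0, 0, 0, 0, 0, 0, 1, 0, 0, 0, 0, 0, 0, 1, 0, 0, 0, 0, 0, 0, 1, 0, 0, 0, 0, 0, 0, 1, 0, 0, 0, 0, 0, 0, 1]
}}

```text
time: 38.48
ee_pos: [0.5418, -0.0935, 0.2455]
tcp_rot: [160.2, 0.0, -170.1]
wrist_force: [0.1, 1.0, 2.9]
opening: 0.0215
grasp_force: 32.2
```

{"method": "send_rows", "body": {
  "moves": [0, 0, 0, 0, 0, 0, 1, 0, 0, 0, 0, 0, 0, 1, 0, 0, 0, 0, 0, 0, 1, 0, 0, 0, 0, 0, 0, 1]
}}

```text
time: 38.98
ee_pos: [0.5418, -0.0936, 0.2454]
tcp_rot: [160.2, 0.0, -170.1]
wrist_force: [-0.9, 1.6, 5.0]
opening: 0.0213
grasp_force: 32.6
```

```bash
python3 - <<'E'
from h import *
meas(4)
print(bot.job_done())
E
```

```text
[[0.5, 4.4, 0.4], [1.7, 5.3, 0.5], [1.3, 6.2, 0.4], [0.6, 4.1, 0.5]]
t 39.17 F [-0.    0.97  5.16] M [0.458 0.161 0.048] sd [0.11 0.33 1.09 0.01 0.01 0.  ] ang 19.7 r 0.0832 x 0.0 rxF -0.22 M.u 0.479 rot [ 160.2    0.  -170.1] open 0.0214 gf 32.6
the job is handed in; nothing more can be done
None
```

I handed the job in at 39 s with a paddle gripped at about 32 N and the heavy side, by my estimate, within about 10° of straight down; the hand-in call gave no verdict, so I can't confirm the result.

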